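Sort the paste syringes into the tray under the rod shelf

ROBOT

A 6-joint arm with a two-finger parallel gripper is mounted at the origin on the work surface. World frame = base frame: x ahead of the robot, y to its left, z up, the work surface at z = 0. Lengths are in m, angles in rad, forces in N, time in s.
With the tool pointing down it reaches from about 0.35 to 0.775 m from the base axis. Payload 5.5 kg.
Tool frame: the origin (TCP) lies at the very end of the fingers, on their centre line; the grasp point (between the pads) lies env.hold_point_z behind it (env.hold_point_z is the distance from the TCP to the grasp point, in m); z points along the fingers, y is the line along which they close (so a half turn about z gives the same grasp; the last joint's range is limited). The gripper opens to 85 mm and grips with 20 to 120 N. Pads are 22 mm wide; open, the fingers measure 114 mm over their backs; the gripper's body (76 mm by 85 mm) begins 54 mm behind the grasp point. The pads swing forward as they close: fully open they stand 13 mm farther back than shut.
Start: joints at [-1.421, 0.313, 0.046, 1.304, 0, 1.431], TCP at [0.164, -0.551, 0.21] pointing down, gripper open.
Joint ranges: [-2.76, 2.76], [-0.86, 1.69], [-1.03, 1.26], [-2.2, 2.34], [-1.47, 1.5], [-3.14, 3.14]. Speed limits (rad/s): [2.57, 2.57, 3.14, 3.14, 3.14, 3.14].

INTERFACE

Orientations are given as a unit quaternion [w, x, y, z].
In Python, from workcell import env gives the robot as it stands.
- The arm moves only by the tool carry_out, never from a script. Its argument "steps" is a list of rows, each a list of 3 entries, a list of its own where there are three numbers: the turn, a rotation vector about the tool's x, y, z in degrees, then the shift along the tool's x, y, z in cm, then the closure in counts, from 0 (fully open) to 255 (shut). A call has exactly 8 rows; each row is the pose to reach, as a shift and turn from the pose commanded when the call began, along the tool's axes at that moment; what a row does not reach only later rows make up. A row lasts 1/8 s, in which the tool goes at most 62.5 mm and 10.7 degrees, less where a joint would pass 70% of its speed; a pose out of reach is approached as far as the arm can. A call with a gripper value outside its range is refused whole. The fingers move at their own pace and stop on an object; "force" is the grip in N (left out, the last holds). Time passes only in rows, so rows that repeat a pose let the fingers close, or fill a call up. It gives the time, the measured TCP pose, the force, the opening and the grip force at its end, in the units of the state.
- env.get_state(): the state, without advancing time (a new reading comes with each control period).
- env.read_camera(name): name is "side" or "top"; returns (picture, depth): 384x512x3 uint8, red, green, blue; 384x512 float32, m along the optical axis (not along the pixel's ray), 0 where there is no reading.
- env.get_calibration(name): a dict with "fx", "fy", "cx", "cy" (pixels), "origin" and "orientation" of the camera in the world. Camera axes: x right, y up, looking along -z (the intrinsics and any distortion apply to the point x, -y, -z); pixel columns grow to the right and rows downward; lengths in m; the calibration is good to about 2 mm. A picture is of the moment at which its call begins. get_calibration takes no time and is no camera call.
- env.hand_in(): hands the job in; it is judged then, once.
The state is a dict: "clock": time; "joint_pos": joint angles; "qvel": joint speeds; "tau": joint torques, N m; "tcp_pos": TCP position; "orientation": TCP orientation; "wrist_force": force on the tool from outside, world axes, zero at the start; "ft_torque": the same for the moment, N m; "finger_gap": finger opening in m; "grip_force": force on a finger pad.
Only numpy, scipy, OpenCV 4.12 (cv2) and the standard library are available. Lean on these libraries where they do the work, as an engineer would, in place of code of your own. Each camera call takes 0.05 s, during which the arm holds its last target. There are 200 camera calls.

TASK

Clear up the paste syringes on the bead-making bench. Draw the tray out from under the rod shelf; every syringe whose plunger is still drawn out has paste left and belongs lying flat on the floor of the tray, every syringe whose plunger is pushed home is empty and goes into the steel wash pan, including an empty that somebody may have left in the tray. Do not press a drawn plunger home or draw an empty one out, leave the jar, mandrel block and marver where they stand, and at the end slide the tray fully home under the shelf.

Things in the scene. Friction and masses are not known exactly. Their poses are not given: they have to be found in the camera images.
- riser: low wooden rod shelf, fixed, 220 mm deep (x) by 242 wide (y), 76 tall, 88 with the glass rods lying on top. Origin: centre of its underside, on the bench; +x points away from the robot, the open front (x = -110 mm) faces it. Its side boards leave a channel along x, 210 mm wide, 62 high, floored by the bench; a stop bar at x = +85 mm ends the tray's travel
- tray: loose plywood tray sliding on the bench in the riser's channel, 220 mm long (x), 200 wide, 26 tall, walls and floor 5 mm (inside 210 x 190), about 0.4 kg. Origin: centre of its underside; x axis as the riser's. Home against the stop bar, its origin is at x = -25 mm in the riser's frame and its front wall stands 25 mm out of the riser
- tray_pull (a point): middle of the bow handle on the tray's front: a round steel bar, 8 mm thick, 90 mm long along the tray's y, 22 mm above the bench and 40 mm in front of the tray's front wall, so that one finger fits behind it; gripped or hooked from above
- pan: stainless wash pan, fixed, 240 mm (its x) by 180 (y) by 34 tall, walls and floor 4 mm. Origin: centre of its underside, on the bench. A rolled rim stands 8 mm out from the walls
- jar: capped glass jar, 72 mm across, 85 tall; bystander
- mandrel_block: wooden block 70 x 120 x 45 mm with upright steel mandrels to 215 mm height; bystander
- marver: graphite marver paddle, 220 mm long, lying flat; bystander
- syringe_1: paste syringe (seven alike, some absent): white barrel 24 mm across, 82 long. Origin: on its axis at mid barrel, 12 mm above what it lies on; x along the axis to the black capped nozzle, end at x = +57 mm; finger flange 40 mm wide, 24 high at x = -42 mm; thumb disc 23 mm across, end at x = -54 mm less the joint value. 30 to 60 g; grip across the barrel
- plunger_1 (a joint): how far the plunger of syringe_1 is drawn out, m: 0 to 0.003 pushed home (syringe empty), 0.026 to 0.05 drawn out (paste left in it). It moves only when pushed or pulled with more than 6 N
- syringe_2: paste syringe (seven alike, some absent): white barrel 24 mm across, 82 long. Origin: on its axis at mid barrel, 12 mm above what it lies on; x along the axis to the black capped nozzle, end at x = +57 mm; finger flange 40 mm wide, 24 high at x = -42 mm; thumb disc 23 mm across, end at x = -54 mm less the joint value. 30 to 60 g; grip across the barrel
- plunger_2 (a joint): how far the plunger of syringe_2 is drawn out, m: 0 to 0.003 pushed home (syringe empty), 0.026 to 0.05 drawn out (paste left in it). It moves only when pushed or pulled with more than 6 N
- syringe_3: paste syringe (seven alike, some absent): white barrel 24 mm across, 82 long. Origin: on its axis at mid barrel, 12 mm above what it lies on; x along the axis to the black capped nozzle, end at x = +57 mm; finger flange 40 mm wide, 24 high at x = -42 mm; thumb disc 23 mm across, end at x = -54 mm less the joint value. 30 to 60 g; grip across the barrel
- plunger_3 (a joint): how far the plunger of syringe_3 is drawn out, m: 0 to 0.003 pushed home (syringe empty), 0.026 to 0.05 drawn out (paste left in it). It moves only when pushed or pulled with more than 6 N
- syringe_4: paste syringe (seven alike, some absent): white barrel 24 mm across, 82 long. Origin: on its axis at mid barrel, 12 mm above what it lies on; x along the axis to the black capped nozzle, end at x = +57 mm; finger flange 40 mm wide, 24 high at x = -42 mm; thumb disc 23 mm across, end at x = -54 mm less the joint value. 30 to 60 g; grip across the barrel
- plunger_4 (a joint): how far the plunger of syringe_4 is drawn out, m: 0 to 0.003 pushed home (syringe empty), 0.026 to 0.05 drawn out (paste left in it). It moves only when pushed or pulled with more than 6 N
- syringe_5: paste syringe (seven alike, some absent): white barrel 24 mm across, 82 long. Origin: on its axis at mid barrel, 12 mm above what it lies on; x along the axis to the black capped nozzle, end at x = +57 mm; finger flange 40 mm wide, 24 high at x = -42 mm; thumb disc 23 mm across, end at x = -54 mm less the joint value. 30 to 60 g; grip across the barrel
- plunger_5 (a joint): how far the plunger of syringe_5 is drawn out, m: 0 to 0.003 pushed home (syringe empty), 0.026 to 0.05 drawn out (paste left in it). It moves only when pushed or pulled with more than 6 N
- syringe_6: paste syringe (seven alike, some absent): white barrel 24 mm across, 82 long. Origin: on its axis at mid barrel, 12 mm above what it lies on; x along the axis to the black capped nozzle, end at x = +57 mm; finger flange 40 mm wide, 24 high at x = -42 mm; thumb disc 23 mm across, end at x = -54 mm less the joint value. 30 to 60 g; grip across the barrel
- plunger_6 (a joint): how far the plunger of syringe_6 is drawn out, m: 0 to 0.003 pushed home (syringe empty), 0.026 to 0.05 drawn out (paste left in it). It moves only when pushed or pulled with more than 6 N
- syringe_7: paste syringe (seven alike, some absent), may lie in the tray at the start: white barrel 24 mm across, 82 long. Origin: on its axis at mid barrel, 12 mm above what it lies on; x along the axis to the black capped nozzle, end at x = +57 mm; finger flange 40 mm wide, 24 high at x = -42 mm; thumb disc 23 mm across, end at x = -54 mm less the joint value. 30 to 60 g; grip across the barrel
- plunger_7 (a joint): how far the plunger of syringe_7 is drawn out, m: 0 to 0.003 pushed home (syringe empty), 0.026 to 0.05 drawn out (paste left in it). It moves only when pushed or pulled with more than 6 N
There are look-alikes about, which are no part of the job. Leave any orange or red look-alike of the syringe_4 alone.

How it is judged:
By the outcome, as a careful person would: the job done as asked, in the order asked, and still so for the second after the job is handed in, with the robot touching nothing.
Of syringe_1, syringe_2, syringe_3, syringe_4, syringe_5, syringe_6, syringe_7 only 5 to 7 are there at a start; the rules pass over those that are not, and their reading is None.
At some moment in a run one of syringe_1, syringe_2, syringe_3, syringe_4, syringe_5, syringe_6 may be knocked a few centimetres aside while the robot is not near it.
Once in a run the grip may slacken for a moment while it holds something.
It also fails if it takes over 210 s, if anything falls off the work surface, if the arm or the gripper's body presses on something with over 40 N, if the wrist force passes 120 N, or if a joint passes its speed limit or range.

## Working session

There is one attempt and no reset: what is moved stays moved. The work goes in short steps, Python scripts to look and compute and a tool call to move; the robot and the scene stay as the last step left them, time stands still between calls to the robot, and variables do not carry over. Pictures are saved under pics/ and viewed, at most 14 in all, crops included, and the job is handed in when it is done.

Besides the shell and the picture viewer there is one more tool, called after "Request:" in YAML: its name, and indented under it one key for each argument. carry_out: Moves the arm, as the interface text tells. Its arguments: {"type":"object","properties":{"steps":{"type":"array","items":{"type":"array"}},"force":{"type":"number"}},"required":["steps"]}

```bash
mkdir -p pics; ls; cat > h.py <<'E'
import numpy as np, cv2
from scipy.spatial.transform import Rotation as R
from workcell import env
def rot(q): return R.from_quat([q[1],q[2],q[3],q[0]]).as_matrix()
def cloud(d,c):
    v,u=np.mgrid[:d.shape[0],:d.shape[1]]
    p=np.stack([(u-c['cx'])/c['fx']*d,-(v-c['cy'])/c['fy']*d,-d],-1)
    return p@rot(c['orientation']).T+np.array(c['origin'])
def snap(name,tag=None):
    im,d=env.read_camera(name); c=env.get_calibration(name)
    if tag: cv2.imwrite(f'pics/{tag}.png',im[:,:,::-1])
    return im,d,cloud(d,c)
E
python3 - <<'E'
from h import *
for n in('top','side'):
    im,d,p=snap(n,n+'0'); print(env.get_calibration(n)); np.savez(n+'0.npz',im=im,d=d,p=p)
print(env.get_state(),env.hold_point_z)
E
```

```text
pics
{'fx': 349.28388038425555, 'fy': 349.28388038425555, 'cx': 255.4852583728468, 'cy': 191.76114167477354, 'origin': array([0.38847628, 0.01229344, 1.08062674]), 'orientation': array([ 0.71121956,  0.07864736, -0.05645609, -0.69627153])}
{'fx': 396.9479206225311, 'fy': 396.9479206225311, 'cx': 263.96761024769626, 'cy': 195.0412227364344, 'origin': array([0.05907923, 0.95114351, 0.95131009]), 'orientation': array([-0.23262571, -0.10766509,  0.40748472,  0.87649855])}
{'clock': 0.1, 'joint_pos': array([-1.42061502e+00,  3.13924794e-01,  4.50948652e-02,  1.30360580e+00,
       -2.63635858e-05,  1.43120406e+00]), 'qvel': array([ 1.43633928e-03, -1.31665059e-04,  7.98080807e-04,  4.28357219e-06,
       -1.19516437e-03, -2.35434949e-04]), 'tau': array([ 1.97211666e-03, -4.81724274e+01,  2.99243975e+01,  1.27522746e-02,
       -2.22348986e-04,  9.82063113e-06]), 'tcp_pos': array([ 0.16421023, -0.5505399 ,  0.20919929]), 'orientation': array([-8.19621383e-04,  9.89521924e-01,  1.44380363e-01, -1.75215161e-05]), 'wrist_force': array([-0.25469375, -0.27614607,  0.23335002]), 'ft_torque': array([ 9.17046674e-06,  5.10137671e-02, -1.39718978e-02]), 'grip_force': 0.0, 'finger_gap': 0.08539564557891638} 0.0187
```

View pics/top0.png

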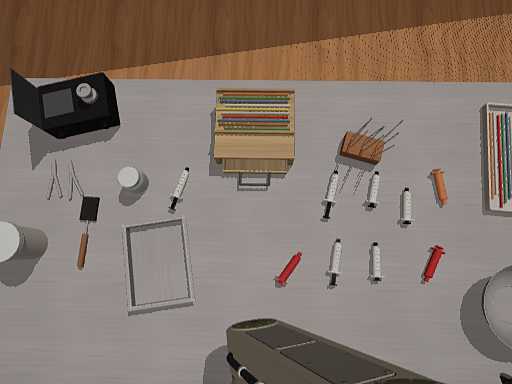

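View pics/side0.png

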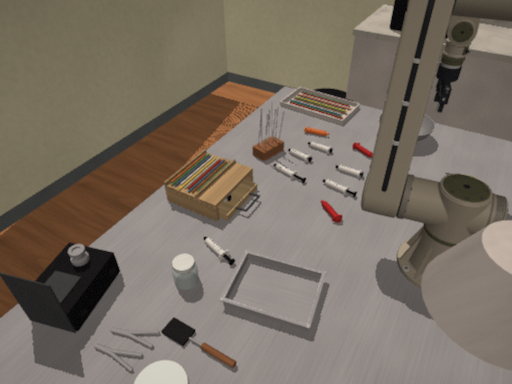

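The top view shows the riser at (255,130) with its tray handle at (254,180), the pan at (157,265) and the jar at (130,180). Six white syringes lie near (180,188), (331,195), (373,189), (406,205), (335,261) and (376,262). The red and orange ones are look-alikes. Next I'll measure and take a closer crop.

```bash
python3 - <<'E'
from h import *
D=np.load('top0.npz'); im,d,p=D['im'],D['d'],D['p']
a=cv2.resize(im[155:290,265:425],None,fx=4.5,fy=4.4,interpolation=cv2.INTER_CUBIC); b=cv2.resize(im[160:215,100:290],None,fx=3.8,fy=3.8,interpolation=cv2.INTER_CUBIC)
cv2.imwrite('pics/c1.png',a[:,:,::-1]); cv2.imwrite('pics/c2.png',b[:,:,::-1])
for (u,v) in [(180,188),(331,195),(373,189),(406,205),(335,261),(376,262)]:
    w=np.zeros(d.shape,bool); w[v-35:v+36,max(0,u-20):u+21]=1
    m=w&(im.min(2)>200)
    n,l,s,c=cv2.connectedComponentsWithStats(m.astype(np.uint8))
    k=1+s[1:,4].argmax(); q=p[l==k]
    x,y=q[:,0],q[:,1]; C=np.cov(x,y); e,V=np.linalg.eigh(C); t=V[:,1]; pr=(q[:,:2]-q[:,:2].mean(0))@t
    print((u,v),s[k,4],q.mean(0).round(3),np.percentile(q[:,2],[5,95]).round(3),'dir',t.round(2),'len',np.ptp(pr).round(3))
for n,(u,v) in dict(bench=(300,230),trayhandle=(254,184),risTL=(217,92),risFL=(215,161),risFR=(294,161),pan=(157,265),panTL=(123,222),panTR=(183,218),panBR=(192,302),panBL=(131,311),jar=(128,176),block=(362,145),trayFL=(224,170),trayFR=(287,170),marv=(90,209)).items(): print(n,p[v,u].round(3))
E
```

```text
Traceback (most recent call last):
ValueError: attempt to get argmax of an empty sequence
```

View pics/c1.png

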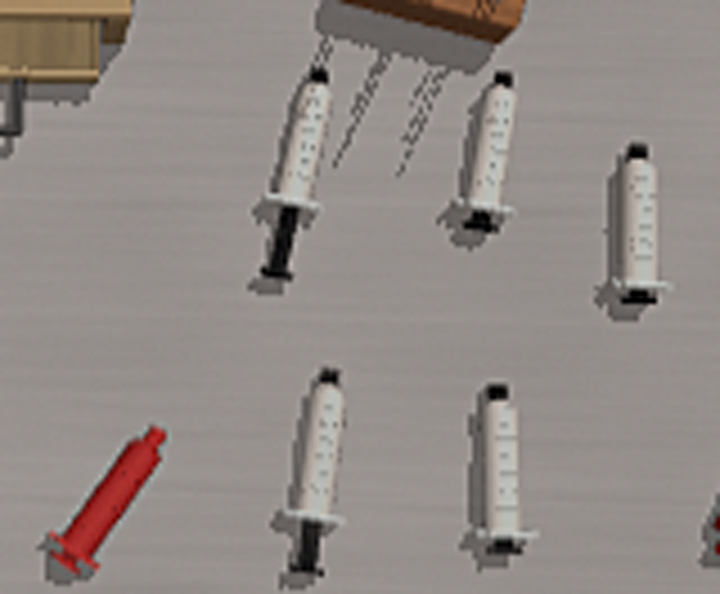

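View pics/c2.png

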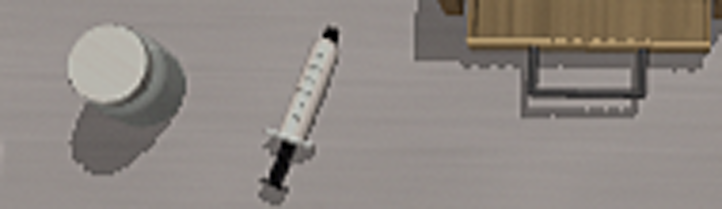

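All nozzles point away from the robot. Drawn: (180,188), (331,195) and (335,261). Pushed home: (373,189), (406,205) and (376,262).

```bash
cat >> h.py <<'E'
def syr(im,p,u,v,r=22,zlo=0.008,zhi=0.04,thr=165):
    w=np.zeros(im.shape[:2],bool); w[max(0,v-r):v+r+1,max(0,u-r):u+r+1]=1
    i=im.astype(int); m=w&(i.min(2)>thr)&(np.ptp(i,axis=2)<40)&(p[...,2]>zlo)&(p[...,2]<zhi)
    n,l,s,c=cv2.connectedComponentsWithStats(m.astype(np.uint8))
    if n<2: return None
    k=1+s[1:,4].argmax(); q=p[l==k]; xy=q[:,:2]
    e,V=np.linalg.eigh(np.cov(xy.T)); t=V[:,1]; t=t*np.sign(t[0]); pr=(xy-xy.mean(0))@t
    mid=xy.mean(0)+t*(pr.max()+pr.min())/2
    return s[k,4],mid.round(4),q[:,2].mean().round(3),np.degrees(np.arctan2(t[1],t[0])).round(1),np.ptp(pr).round(3)
E
python3 - <<'E'
from h import *
D=np.load('top0.npz'); im,d,p=D['im'],D['d'],D['p']
print(im[195,331],im[190,374],im[230,300])
for (u,v) in [(180,188),(331,190),(373,189),(406,205),(335,261),(376,262)]: print(u,v,syr(im,p,u,v))
for n,(u,v) in dict(bench=(300,230),trayhandle=(254,184),risTL=(217,92),risFL=(217,158),risFR=(292,158),pan=(157,265),panTL=(123,222),panTR=(183,218),panBR=(192,302),panBL=(131,311),jar=(128,176),block=(362,145),trayFL=(226,171),trayFR=(285,171),marv=(90,209)).items(): print(n,p[v,u].round(3))
i=im.astype(int)
m=(p[...,2]>.05)&(p[...,2]<.1); m[:, :205]=0;m[:,300:]=0;m[:80]=0;m[210:]=0
for zl,zh,nm in((.05,.1,'riser'),):
    r=cv2.minAreaRect(p[m][:,:2].astype(np.float32)); print(nm,r)
m=(p[...,2]>.026)&(p[...,2]<.045); m[:210]=0;m[320:]=0;m[:,200:]=0;m[:,110:112]=0;m[:,:112]=0
print('pan',cv2.minAreaRect(p[m][:,:2].astype(np.float32)))
m=(p[...,2]>.012)&(p[...,2]<.045); m[:172]=0;m[200:]=0;m[:,:232]=0;m[:,276:]=0
q=p[m];print('handle',q.min(0),q.max(0), cv2.minAreaRect(q[:,:2].astype(np.float32)))
E
```

```text
[178 181 179] [188 192 184] [149 143 140]
180 188 (np.int32(110), array([0.6173, 0.2838]), np.float64(0.022), np.float64(-19.5), np.float64(0.087))
331 190 (np.int32(107), array([ 0.6124, -0.1898]), np.float64(0.022), np.float64(-15.1), np.float64(0.088))
373 189 (np.int32(112), array([ 0.6119, -0.318 ]), np.float64(0.021), np.float64(-10.8), np.float64(0.086))
406 205 (np.int32(113), array([ 0.5607, -0.414 ]), np.float64(0.022), np.float64(-3.5), np.float64(0.087))
335 261 (np.int32(128), array([ 0.3994, -0.1974]), np.float64(0.022), np.float64(-8.0), np.float64(0.086))
376 262 (np.int32(64), array([ 0.3892, -0.3146]), np.float64(0.022), np.float64(-3.1), np.float64(0.041))
bench [ 0.48  -0.091 -0.   ]
trayhandle [0.616 0.053 0.028]
risTL [0.898 0.174 0.074]
risFL [0.688 0.167 0.061]
risFR [ 0.688 -0.06   0.074]
pan [0.364 0.342 0.007]
panTL [ 0.494  0.463 -0.002]
panTR [0.506 0.266 0.033]
panBR [ 0.258  0.231 -0.003]
panBL [ 0.227  0.414 -0.005]
jar [0.621 0.424 0.088]
block [ 0.742 -0.278  0.041]
trayFL [0.658 0.142 0.022]
trayFR [ 0.661 -0.042  0.022]
marv [0.531 0.567 0.01 ]
riser ((0.797255277633667, 0.05540763586759567), (0.24232149124145508, 0.22245045006275177), 89.99530029296875)
pan ((0.37627506256103516, 0.33531129360198975), (0.2562658488750458, 0.19819381833076477), 10.005363464355469)
handle [ 0.6136348  -0.01129932  0.01203221] [0.65913308 0.11155773 0.02928378] ((0.6362991333007812, 0.04975618049502373), (0.04467277601361275, 0.12285491079092026), 0.9841522574424744)
```

```bash
cat >> h.py <<'E'
def go(x,y,z,yaw,src=None):
    s=env.get_state(); M=rot(s['orientation']); t=np.array(s['tcp_pos'])
    yr=np.radians(yaw); ex=np.array([np.cos(yr),np.sin(yr),0]); T=np.stack([ex,np.cross([0,0,-1],ex),[0,0,-1]],1)
    if src: t=np.array(src[:3]); a=np.radians(src[3]); e=np.array([np.cos(a),np.sin(a),0]); M=np.stack([e,np.cross([0,0,-1],e),[0,0,-1]],1)
    print('turn',np.degrees(R.from_matrix(M.T@T).as_rotvec()).round(1),'shift cm',((M.T@(np.array([x,y,z])-t))*100).round(2))
E
python3 - <<'E'
from h import *
go(.621,.053,.12,90)
go(.621,.053,.005,90,(.621,.053,.12,90))
E
```

```text
turn [ -0.1  -0.1 -73.4] shift cm [ 61.02 -44.77   9.01]
turn [0. 0. 0.] shift cm [ 0.   0.  11.5]
```

Request:
carry_out:
  steps:
    - [[0, 0, -10], [5, -3.6, 0], 60]
    - [[0, 0, -20], [9.8, -7.2, 0], 120]
    - [[0, 0, -30], [14.6, -10.8, 1], 120]
    - [[0, 0, -40], [19.5, -14.3, 2], 120]
    - [[0, 0, -50], [24.4, -17.9, 3], 120]
    - [[0, 0, -60], [29.2, -21.5, 4], 120]
    - [[0, 0, -70], [34.2, -25, 5], 120]
    - [[0, 0, -73.4], [39, -28.6, 6], 120]

```text
clock: 1.1
tcp_pos: [0.4572, -0.1638, 0.1495]
orientation: [0.0, 0.706, 0.708, -0.0]
wrist_force: [0.5, -0.8, 0.0]
finger_gap: 0.045
grip_force: 0.0
```

```bash
python3 - <<'E'
from h import *
go(.621,.053,.12,90); s=env.get_state();print(s['tcp_pos'],s['finger_gap'])
E
```

```text
turn [0.  0.  0.2] shift cm [21.63 16.44  2.95]
[ 0.45720431 -0.16377933  0.14953864] 0.04502021309726118
```

Request:
carry_out:
  steps:
    - [[0, 0, 0], [4.5, 3.4, 0.5], 150]
    - [[0, 0, 0], [9, 6.8, 1], 150]
    - [[0, 0, 0], [13.5, 10.2, 1.5], 150]
    - [[0, 0, 0], [18, 13.6, 2], 150]
    - [[0, 0, 0], [21.6, 16.4, 3], 150]
    - [[0, 0, 0], [21.6, 16.4, 3], 150]
    - [[0, 0, 0], [21.6, 16.4, 3], 150]
    - [[0, 0, 0], [21.6, 16.4, 3], 150]

```text
clock: 2.1
tcp_pos: [0.6197, 0.0494, 0.1202]
orientation: [0.0, 0.708, 0.707, -0.0]
wrist_force: [-0.4, -0.4, -0.3]
finger_gap: 0.0351
grip_force: 0.0
```

```bash
python3 - <<'E'
from h import *
im,d,p=snap('side')
cv2.imwrite('pics/s1.png',cv2.resize(im[90:250,150:350],None,fx=3.5,fy=3.5)[:,:,::-1])
print(env.get_state()['tcp_pos'])
E
```

```text
[0.61985733 0.04929851 0.12042871]
```

View pics/s1.png

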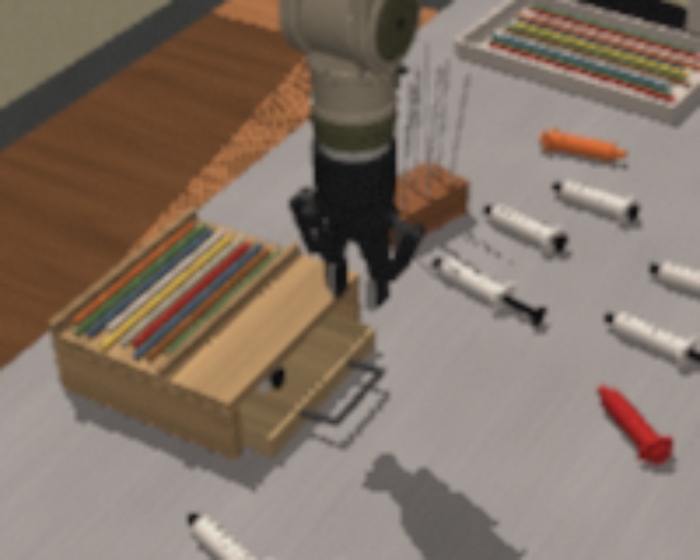

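The fingers hang above the handle. A dark end cap shows inside the tray at (278,378) in the crop, so syringe_7 is present.

Request:
carry_out:
  steps:
    - [[0, 0, 0], [0, 0.1, 3], 150]
    - [[0, 0, 0], [0, 0.1, 6], 150]
    - [[0, 0, 0], [0, 0.1, 9], 150]
    - [[0, 0, 0], [0, 0.1, 11.2], 150]
    - [[0, 0, 0], [0, 0.1, 11.2], 150]
    - [[0, 0, 0], [0, 0.1, 11.2], 255]
    - [[0, 0, 0], [0, 0.1, 11.2], 255]
    - [[0, 0, 0], [0, 0.1, 11.2], 255]
  force: 50

```text
clock: 3.15
tcp_pos: [0.6221, 0.0503, 0.0091]
orientation: [0.001, 0.707, 0.707, 0.001]
wrist_force: [1.3, 0.6, 0.8]
finger_gap: 0.0001
grip_force: 0.0
```

Request:
carry_out:
  steps:
    - [[0, 0, 0], [0, 0, 0], 255]
    - [[0, 0, 0], [0, -1, 0], 255]
    - [[0, 0, 0], [0, -2.5, 0], 255]
    - [[0, 0, 0], [0, -4.5, 0], 255]
    - [[0, 0, 0], [0, -6.5, 0], 255]
    - [[0, 0, 0], [0, -8.5, 0], 255]
    - [[0, 0, 0], [0, -10, 0], 255]
    - [[0, 0, 0], [0, -10, 0], 255]

```text
clock: 4.15
tcp_pos: [0.5194, 0.0506, 0.0079]
orientation: [-0.001, 0.707, 0.707, -0.001]
wrist_force: [0.6, 0.2, -0.4]
finger_gap: 0.0002
grip_force: 0.0
```

```bash
python3 - <<'E'
from h import *
im,d,p=snap('side')
cv2.imwrite('pics/s2.png',cv2.resize(im[90:250,150:350],None,fx=3.5,fy=3.5)[:,:,::-1])
E
```

```text
(no output)
```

View pics/s2.png

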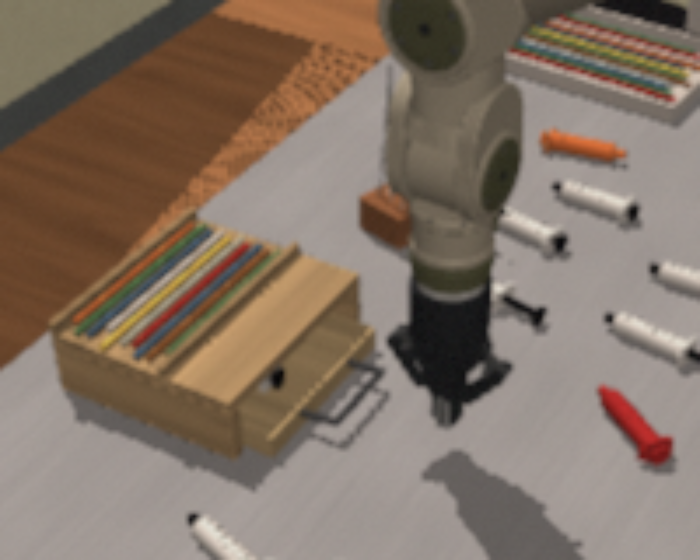

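```bash
cat >> h.py <<'E'
def proj(n,P):
    c=env.get_calibration(n); q=rot(c['orientation']).T@(np.array(P)-c['origin']); return np.round([c['cx']+c['fx']*q[0]/-q[2],c['cy']-c['fy']*q[1]/-q[2]],1)
E
python3 - <<'E'
from h import *
im,d,p=snap('side')
s=env.get_state();print(s['tcp_pos'],proj('side',s['tcp_pos']),proj('side',[.52,.05,.05]))
for v in range(200,216,2): print(v,p[v,277].round(3), im[v,277])
b=(im.astype(int).max(2)<90)&(p[...,2]>.012); 
for v in range(190,205,2):
    print(v,[ (u,*p[v,u].round(3)) for u in range(244,262,3) if p[v,u,2]>.012])
E
```

```text
[0.52167336 0.05044599 0.00823232] [276.5 214.8] [277.3 205.9]
200 [0.513 0.066 0.092] [22 23 21]
202 [0.514 0.064 0.081] [24 26 25]
204 [0.514 0.064 0.072] [61 59 57]
206 [0.518 0.056 0.055] [85 82 79]
208 [0.514 0.063 0.053] [85 83 80]
210 [0.514 0.064 0.045] [83 81 77]
212 [0.517 0.057 0.028] [136 130 126]
214 [0.526 0.039 0.001] [159 151 146]
190 [(250, np.float64(0.663), np.float64(-0.006), np.float64(0.022))]
192 [(247, np.float64(0.663), np.float64(0.015), np.float64(0.027)), (250, np.float64(0.661), np.float64(-0.002), np.float64(0.016))]
194 [(247, np.float64(0.661), np.float64(0.019), np.float64(0.022)), (250, np.float64(0.655), np.float64(0.008), np.float64(0.016)), (253, np.float64(0.64), np.float64(0.012), np.float64(0.025))]
196 [(244, np.float64(0.663), np.float64(0.037), np.float64(0.024)), (247, np.float64(0.658), np.float64(0.024), np.float64(0.017)), (256, np.float64(0.63), np.float64(0.008), np.float64(0.017)), (259, np.float64(0.617), np.float64(0.008), np.float64(0.023))]
198 [(244, np.float64(0.66), np.float64(0.041), np.float64(0.019)), (256, np.float64(0.618), np.float64(0.027), np.float64(0.027))]
200 [(256, np.float64(0.615), np.float64(0.032), np.float64(0.022))]
202 [(253, np.float64(0.616), np.float64(0.051), np.float64(0.027))]
204 [(250, np.float64(0.622), np.float64(0.063), np.float64(0.024))]
```

Fingertips look about 1–2 cm higher in the image than the 8 mm reported. I'll probe down carefully over bare bench.

Request:
carry_out:
  steps:
    - [[0, 0, 0], [0, 0, 0.2], 255]
    - [[0, 0, 0], [0, 0, 0.3], 255]
    - [[0, 0, 0], [0, 0, 0.4], 255]
    - [[0, 0, 0], [0, 0, 0.5], 255]
    - [[0, 0, 0], [0, 0, 0.6], 255]
    - [[0, 0, 0], [0, 0, 0.6], 255]
    - [[0, 0, 0], [0, 0, 0.6], 255]
    - [[0, 0, 0], [0, 0, 0.6], 255]

```text
clock: 5.25
tcp_pos: [0.5213, 0.0504, 0.002]
orientation: [0.0, 0.707, 0.707, -0.0]
wrist_force: [0.8, 0.1, 0.9]
finger_gap: -0.0002
grip_force: 0.0
```

```bash
python3 - <<'E'
from h import *
im,d,p=snap('side')
s=env.get_state();print(s['tcp_pos'],s['wrist_force'],proj('side',s['tcp_pos']))
for v in range(206,222): print(v,p[v,276].round(3), im[v,276],p[v,279].round(3), im[v,279])
E
```

```text
[0.52135376 0.05043656 0.00202792] [-0.3234228   0.72031045  0.39419462] [276.6 216.1]
206 [0.518 0.064 0.061] [71 69 65] [0.507 0.062 0.065] [22 22 22]
207 [0.517 0.065 0.058] [77 75 71] [0.509 0.058 0.056] [23 24 24]
208 [0.518 0.064 0.052] [77 74 71] [0.511 0.054 0.047] [22 22 21]
209 [0.519 0.06  0.044] [75 73 70] [0.509 0.057 0.046] [22 22 22]
210 [0.519 0.06  0.039] [77 74 72] [0.511 0.055 0.039] [24 24 25]
211 [0.52  0.058 0.033] [79 77 74] [0.509 0.057 0.037] [65 63 62]
212 [0.518 0.061 0.032] [87 85 80] [ 0.527  0.021 -0.005] [121 115 111]
213 [0.519 0.06  0.026] [132 124 121] [0.522 0.03  0.   ] [151 143 139]
214 [ 0.53   0.039 -0.001] [162 153 149] [ 0.521  0.033 -0.002] [161 152 147]
215 [ 0.528  0.042 -0.003] [161 152 148] [ 0.519  0.036 -0.003] [161 153 148]
216 [ 0.526  0.046 -0.003] [161 153 148] [ 0.516  0.042 -0.001] [162 153 149]
217 [ 0.524  0.05  -0.004] [161 152 148] [ 0.513  0.048 -0.   ] [138 131 126]
218 [0.519 0.059 0.002] [150 141 136] [ 0.511  0.053 -0.   ] [99 94 93]
219 [ 0.517  0.062 -0.   ] [120 114 111] [ 0.51   0.053 -0.004] [100  95  93]
220 [ 0.515  0.067 -0.   ] [101  95  92] [ 0.506  0.061 -0.001] [102  97  94]
221 [0.512 0.071 0.   ] [101  95  93] [ 0.505  0.063 -0.004] [103  97  94]
```

Request:
carry_out:
  steps:
    - [[0, 0, 0], [0, 0, 0.2], 255]
    - [[0, 0, 0], [0, 0, 0.4], 255]
    - [[0, 0, 0], [0, 0, 0.6], 255]
    - [[0, 0, 0], [0, 0, 0.8], 255]
    - [[0, 0, 0], [0, 0, 1.0], 255]
    - [[0, 0, 0], [0, 0, 1.0], 255]
    - [[0, 0, 0], [0, 0, 1.0], 255]
    - [[0, 0, 0], [0, 0, 1.0], 255]

```text
clock: 6.3
tcp_pos: [0.5214, 0.0504, -0.0079]
orientation: [0.0, 0.707, 0.707, 0.0]
wrist_force: [0.2, 0.5, -0.6]
finger_gap: -0.0001
grip_force: 0.0
```

```bash
python3 - <<'E'
from h import *
im,d,p=snap('side')
s=env.get_state();print(s['tcp_pos'],s['wrist_force'],proj('side',s['tcp_pos']))
for v in range(211,222): print(v,p[v,276].round(3), im[v,276],p[v,279].round(3), im[v,279])
E
```

```text
[ 0.52141229  0.05042673 -0.00794071] [0.34072025 0.2543242  0.20546936] [276.5 218.2]
211 [0.518 0.063 0.038] [80 79 75] [0.509 0.057 0.037] [23 22 21]
212 [0.518 0.063 0.033] [81 79 76] [0.511 0.053 0.028] [22 24 22]
213 [0.517 0.063 0.029] [79 76 74] [0.508 0.059 0.029] [67 64 63]
214 [0.518 0.062 0.023] [87 84 81] [ 0.52   0.034 -0.001] [124 118 114]
215 [0.519 0.06  0.016] [123 116 114] [ 0.519  0.037 -0.002] [154 146 141]
216 [0.524 0.05  0.001] [140 133 128] [ 0.517  0.04  -0.004] [138 131 126]
217 [0.522 0.054 0.   ] [119 113 110] [0.513 0.049 0.   ] [100  95  92]
218 [ 0.521  0.055 -0.003] [101  96  94] [0.51  0.053 0.   ] [100  95  93]
219 [ 0.518  0.061 -0.001] [101  96  93] [ 0.509  0.056 -0.001] [100  96  93]
220 [0.515 0.067 0.001] [101  96  93] [0.505 0.064 0.002] [101  95  94]
221 [0.512 0.072 0.001] [101  95  93] [ 0.504  0.065 -0.001] [102  97  94]
```

Request:
carry_out:
  steps:
    - [[0, 0, 0], [0, 0, 0.2], 255]
    - [[0, 0, 0], [0, 0, 0.4], 255]
    - [[0, 0, 0], [0, 0, 0.6], 255]
    - [[0, 0, 0], [0, 0, 0.8], 255]
    - [[0, 0, 0], [0, 0, 0.8], 255]
    - [[0, 0, 0], [0, 0, 0.8], 255]
    - [[0, 0, 0], [0, 0, 0.8], 255]
    - [[0, 0, 0], [0, 0, 0.8], 255]

```text
clock: 7.35
tcp_pos: [0.5214, 0.0505, -0.016]
orientation: [0.0, 0.707, 0.707, 0.0]
wrist_force: [-0.9, -0.0, -0.0]
finger_gap: 0.0002
grip_force: 0.0
```

```bash
python3 - <<'E'
from h import *
im,d,p=snap('side')
s=env.get_state();print(s['tcp_pos'],s['wrist_force'])
for v in range(212,220): print(v,p[v,276].round(3), im[v,276],p[v,279].round(3), im[v,279])
E
```

```text
[ 0.52135955  0.05042318 -0.01597875] [-0.31638705 -0.06447723 -0.68552443]
212 [0.519 0.06  0.031] [80 79 75] [0.509 0.058 0.033] [23 23 24]
213 [0.518 0.063 0.028] [81 78 75] [0.51  0.055 0.025] [24 26 25]
214 [0.518 0.062 0.023] [81 78 76] [0.509 0.057 0.024] [35 35 35]
215 [0.518 0.061 0.018] [81 79 75] [0.509 0.056 0.018] [91 86 83]
216 [0.518 0.062 0.014] [89 88 83] [0.515 0.045 0.001] [113 107 104]
217 [0.515 0.066 0.013] [100  96  92] [0.513 0.049 0.   ] [100  94  92]
218 [ 0.521  0.055 -0.004] [101  95  93] [ 0.511  0.051 -0.002] [100  95  92]
219 [ 0.517  0.062 -0.   ] [101  95  93] [ 0.509  0.055 -0.003] [104  98  95]
```

The fingertips are really about 21 mm above the reported TCP. I'll allow for that and retry the handle.

Request:
carry_out:
  steps:
    - [[0, 0, 0], [0, 0, -6], 150]
    - [[0, 0, 0], [0.2, 3, -8], 150]
    - [[0, 0, 0], [0.3, 7, -8], 150]
    - [[0, 0, 0], [0.3, 9.8, -8], 150]
    - [[0, 0, 0], [0.3, 9.8, -5], 150]
    - [[0, 0, 0], [0.3, 9.8, -2], 150]
    - [[0, 0, 0], [0.3, 9.8, 0], 150]
    - [[0, 0, 0], [0.3, 9.8, 0.1], 150]

```text
clock: 8.4
tcp_pos: [0.6175, 0.0535, -0.0189]
orientation: [-0.001, 0.707, 0.707, -0.001]
wrist_force: [0.7, 0.3, 0.5]
finger_gap: 0.0351
grip_force: 0.0
```

Request:
carry_out:
  steps:
    - [[0, 0, 0], [0, 0, 0], 255]
    - [[0, 0, 0], [0, 0, 0], 255]
    - [[0, 0, 0], [0, 0, 0], 255]
    - [[0, 0, 0], [0, 0, 0], 255]
    - [[0, 0, 0], [0, 0, 0], 255]
    - [[0, 0, 0], [0, 0, 0], 255]
    - [[0, 0, 0], [0, 0, 0], 255]
    - [[0, 0, 0], [0, 0, 0], 255]
  force: 50

```text
clock: 9.4
tcp_pos: [0.62, 0.0534, -0.0158]
orientation: [0.001, 0.707, 0.707, 0.001]
wrist_force: [-1.8, 0.8, 5.3]
finger_gap: 0.0061
grip_force: 49.1
```

Request:
carry_out:
  steps:
    - [[0, 0, 0], [0, -0.5, 0], 255]
    - [[0, 0, 0], [0, -1.5, 0], 255]
    - [[0, 0, 0], [0, -3, 0], 255]
    - [[0, 0, 0], [0, -5, 0], 255]
    - [[0, 0, 0], [0, -7, 0], 255]
    - [[0, 0, 0], [0, -9, 0], 255]
    - [[0, 0, 0], [0, -10.5, 0], 255]
    - [[0, 0, 0], [0, -11.5, 0], 255]

```text
clock: 10.4
tcp_pos: [0.5064, 0.0533, -0.0159]
orientation: [0.002, 0.707, 0.707, 0.002]
wrist_force: [5.9, 0.3, 2.8]
finger_gap: 0.0061
grip_force: 49.1
```

Request:
carry_out:
  steps:
    - [[0, 0, 0], [0, -0.7, 0], 255]
    - [[0, 0, 0], [0, -2, 0], 255]
    - [[0, 0, 0], [0, -3.5, 0], 255]
    - [[0, 0, 0], [0, -4.7, 0], 255]
    - [[0, 0, 0], [0, -5.3, 0], 255]
    - [[0, 0, 0], [0, -5.5, 0], 255]
    - [[0, 0, 0], [0, -5.5, 0], 150]
    - [[0, 0, 0], [0, -5.5, 0], 150]

```text
clock: 11.4
tcp_pos: [0.4476, 0.0535, -0.0177]
orientation: [-0.001, 0.707, 0.707, -0.001]
wrist_force: [-0.0, -0.1, 0.0]
finger_gap: 0.0351
grip_force: 0.0
```

Request:
carry_out:
  steps:
    - [[0, 0, 0], [0, 0, 0], 150]
    - [[0, 0, 0], [0, 0, -3], 150]
    - [[0, 0, 0], [0, 0, -8], 150]
    - [[0, 0, 0], [0, 0, -14], 120]
    - [[0, 0, 0], [6, -3, -16], 120]
    - [[0, 0, 0], [11, -6, -16], 120]
    - [[0, 0, 0], [16, -8, -16], 120]
    - [[0, 0, 0], [18, -8, -16], 120]

```text
clock: 12.4
tcp_pos: [0.3669, 0.2354, 0.1428]
orientation: [-0.0, 0.706, 0.708, -0.0]
wrist_force: [0.2, 0.5, 0.8]
finger_gap: 0.0457
grip_force: 0.0
```

```bash
python3 - <<'E'
from h import *
im,d,p=snap('top'); np.savez('top1.npz',im=im,d=d,p=p)
cv2.imwrite('pics/t1.png',cv2.resize(im[80:310,110:440],None,fx=2.4,fy=2.4,interpolation=cv2.INTER_CUBIC)[:,:,::-1])
print(env.get_state()['tcp_pos'])
E
```

```text
[0.36809533 0.23663289 0.14289834]
```

View pics/t1.png

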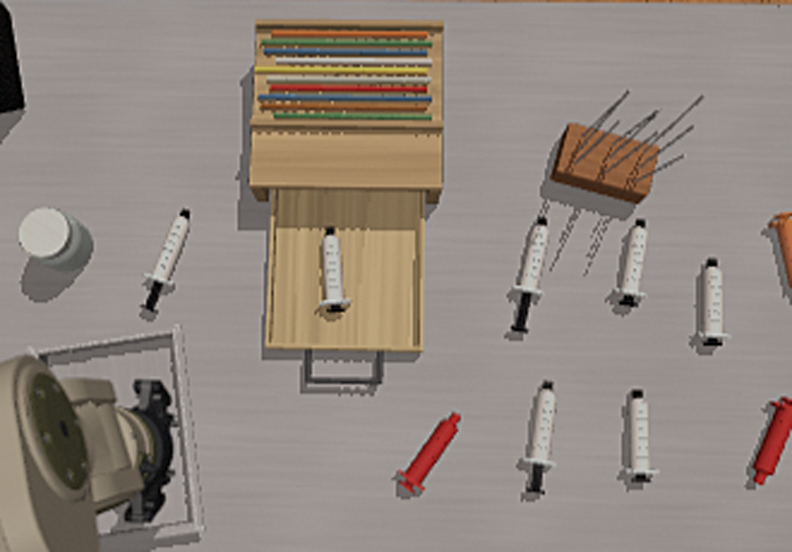

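The tray is out and holds one syringe near (249,192), pushed home, so it is an empty. The others have not moved.

```bash
python3 - <<'E'
from h import *
D=np.load('top1.npz'); im,d,p=D['im'],D['d'],D['p']
for (u,v) in [(180,188),(331,190),(373,189),(406,205),(335,261),(376,262)]: print(u,v,syr(im,p,u,v,thr=160))
r=syr(im,p,249,192,zlo=.015,thr=160); print(r)
x,y=r[1]; yaw=180+r[3]
go(x,y,.08,yaw); go(x,y,-.011,yaw,(x,y,.08,yaw))
m=(p[...,2]>.018)&(p[...,2]<.035); m[:150]=0;m[230:]=0;m[:,:215]=0;m[:,295:]=0
q=p[m];print('tray',cv2.minAreaRect(q[:,:2].astype(np.float32)),q.min(0),q.max(0))
print([ (v,p[v,u].round(3)) for u,v in((230,200),(270,200),(255,215))])
E
```

```text
180 188 (np.int32(130), array([0.6174, 0.2832]), np.float64(0.022), np.float64(-19.4), np.float64(0.088))
331 190 (np.int32(133), array([ 0.6121, -0.19  ]), np.float64(0.022), np.float64(-14.1), np.float64(0.087))
373 189 (np.int32(122), array([ 0.6116, -0.3175]), np.float64(0.022), np.float64(-10.9), np.float64(0.087))
406 205 (np.int32(137), array([ 0.5616, -0.4144]), np.float64(0.021), np.float64(-3.4), np.float64(0.089))
335 261 (np.int32(145), array([ 0.3998, -0.1971]), np.float64(0.022), np.float64(-8.6), np.float64(0.087))
376 262 (np.int32(104), array([ 0.4025, -0.3149]), np.float64(0.022), np.float64(-1.4), np.float64(0.067))
(np.int32(139), array([0.5935, 0.0695]), np.float64(0.027), np.float64(4.3), np.float64(0.087))
turn [  0.1  -0.1 -94.1] shift cm [-16.81  22.47   6.26]
turn [0. 0. 0.] shift cm [0.  0.  9.1]
tray ((0.5885009169578552, 0.05366557836532593), (0.22132161259651184, 0.23842312395572662), 0.7945932149887085) [ 0.477211   -0.06417678  0.01804449] [0.70050054 0.17427205 0.03378903]
[(200, array([0.569, 0.128, 0.005])), (200, array([0.571, 0.003, 0.005])), (215, array([0.523, 0.048, 0.005]))]
```

Request:
carry_out:
  steps:
    - [[0, 0, -10.5], [-3, 4, 1], 120]
    - [[0, 0, -21], [-6, 8, 2], 120]
    - [[0, 0, -31.5], [-9, 12, 3], 120]
    - [[0, 0, -42], [-12, 16, 4], 120]
    - [[0, 0, -52.5], [-15, 20, 5], 120]
    - [[0, 0, -63], [-16.8, 22.4, 6], 120]
    - [[0, 0, -73.5], [-16.8, 22.5, 6.2], 120]
    - [[0, 0, -84], [-16.8, 22.5, 6.2], 120]

```text
clock: 13.45
tcp_pos: [0.5938, 0.0642, 0.0796]
orientation: [-0.001, 0.05, 0.999, -0.0]
wrist_force: [-0.2, 0.1, 0.6]
finger_gap: 0.0452
grip_force: 0.0
```

Request:
carry_out:
  steps:
    - [[0, 0, -10], [0, 0, 0], 120]
    - [[0, 0, -10], [0, 0, 3], 120]
    - [[0, 0, -10], [0, 0, 6], 120]
    - [[0, 0, -10], [0, 0, 8], 120]
    - [[0, 0, -10], [0, 0, 9], 120]
    - [[0, 0, -10], [0, 0, 9], 120]
    - [[0, 0, -10], [0, 0, 9], 255]
    - [[0, 0, -10], [0, 0, 9], 255]
  force: 35

```text
clock: 14.45
tcp_pos: [0.5953, 0.0654, -0.0079]
orientation: [0.001, -0.035, 0.999, -0.0]
wrist_force: [-0.2, 0.5, 1.4]
finger_gap: 0.0226
grip_force: 34.1
```

Request:
carry_out:
  steps:
    - [[0, 0, 0], [0, 0, 0], 255]
    - [[0, 0, 0], [0, 0, 0], 255]
    - [[0, 0, 0], [0, 0, -2], 255]
    - [[0, 0, 0], [0, 0, -4], 255]
    - [[0, 0, 0], [0, 0, -7], 255]
    - [[0, 0, 0], [0, 0, -9], 255]
    - [[0, 0, 0], [0, 0, -9], 255]
    - [[0, 0, 0], [0, 0, -9], 255]

```text
clock: 15.45
tcp_pos: [0.5936, 0.0655, 0.0799]
orientation: [-0.001, -0.035, 0.999, 0.0]
wrist_force: [0.4, -0.2, -0.7]
finger_gap: 0.0225
grip_force: 34.1
```

```bash
cat >> h.py <<'E'
def pan(k):  # k=0..3 slot in pan
    a=np.radians(10); o=(-.078,-.026,.026,.078)[k]
    return .376+o*np.cos(a), .335+o*np.sin(a)
E
python3 - <<'E'
from h import *
s=env.get_state();print(s['tcp_pos'],s['finger_gap'],s['grip_force'])
x,y=pan(3);print(x,y);go(x,y,.09,280)
E
```

```text
[0.59357923 0.06546139 0.07993459] 0.022530142473696294 34.105265736579895
0.45281500473495223 0.3485445578580206
turn [  0.1  -0.1 -96. ] shift cm [12.07 29.22 -0.99]
```

Request:
carry_out:
  steps:
    - [[0, 0, -10.5], [1.2, 3, -1], 255]
    - [[0, 0, -21], [3, 7, -1], 255]
    - [[0, 0, -31.5], [5, 12, -1], 255]
    - [[0, 0, -42], [7, 17, -1], 255]
    - [[0, 0, -52.5], [9, 22, -1], 255]
    - [[0, 0, -63], [11, 26, -1], 255]
    - [[0, 0, -73.5], [12, 28.5, -1], 255]
    - [[0, 0, -84], [12, 29.2, -1], 255]

```text
clock: 16.45
tcp_pos: [0.4519, 0.3495, 0.0892]
orientation: [-0.001, -0.698, 0.716, 0.0]
wrist_force: [-0.4, -0.6, -0.7]
finger_gap: 0.0223
grip_force: 34.1
```

Request:
carry_out:
  steps:
    - [[0, 0, -10], [0, 0, 0], 255]
    - [[0, 0, -12], [0, 0, 2.5], 255]
    - [[0, 0, -12], [0, 0, 5], 255]
    - [[0, 0, -12], [0, 0, 7.5], 255]
    - [[0, 0, -12], [0, 0, 9], 255]
    - [[0, 0, -12], [0, 0, 9.6], 255]
    - [[0, 0, -12], [0, 0, 9.6], 255]
    - [[0, 0, -12], [0, 0, 9.6], 150]

```text
clock: 17.45
tcp_pos: [0.455, 0.3488, -0.0042]
orientation: [-0.001, 0.766, -0.643, 0.0]
wrist_force: [-0.2, 0.6, 0.3]
finger_gap: 0.035
grip_force: 0.0
```

Request:
carry_out:
  steps:
    - [[0, 0, 0], [0, 0, 0], 150]
    - [[0, 0, 0], [0, 0, 0], 150]
    - [[0, 0, 0], [0, 0, -4], 150]
    - [[0, 0, 0], [0, 0, -9], 150]
    - [[0, 0, 0], [0, 0, -12], 120]
    - [[0, 0, 0], [0, 0, -12], 120]
    - [[0, 0, 0], [0, 0, -12], 120]
    - [[0, 0, 0], [0, 0, -12], 120]

```text
clock: 18.45
tcp_pos: [0.4533, 0.3478, 0.1135]
orientation: [0.001, 0.766, -0.643, -0.0]
wrist_force: [0.7, 0.4, 0.1]
finger_gap: 0.045
grip_force: 0.0
```

```bash
python3 - <<'E'
from h import *
s=env.get_state();print(s['tcp_pos'],s['finger_gap'],s['grip_force'])
im,d,p=snap('side')
cv2.imwrite('pics/s3.png',cv2.resize(im[200:340,150:350],None,fx=3,fy=3)[:,:,::-1])
go(.619,.2825,.08,160.6); go(.619,.2825,-.016,160.6,(.619,.2825,.08,160.6))
E
```

```text
[0.4532519  0.34781005 0.11347284] 0.044960651175751674 0.0
turn [  0.   -0.2 119.4] shift cm [  9.31 -15.19   3.32]
turn [0. 0. 0.] shift cm [0.  0.  9.6]
```

View pics/s3.png

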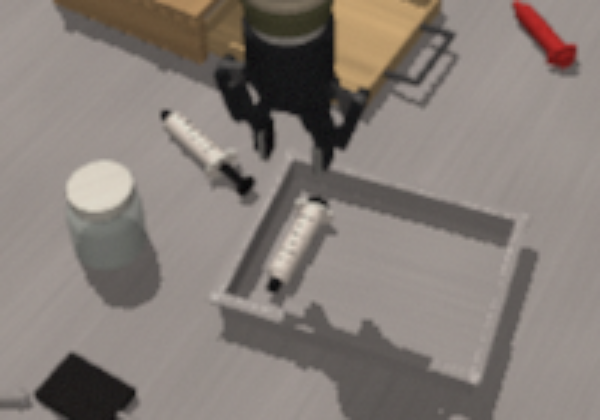

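Request:
carry_out:
  steps:
    - [[0, 0, 10.5], [1, -1.5, 0], 120]
    - [[0, 0, 21], [3, -4, 0.5], 120]
    - [[0, 0, 31.5], [5, -7, 1], 120]
    - [[0, 0, 42], [7, -10, 1.5], 120]
    - [[0, 0, 52.5], [8.5, -13, 2], 120]
    - [[0, 0, 63], [9.3, -15.2, 2.5], 120]
    - [[0, 0, 73.5], [9.3, -15.2, 3.3], 120]
    - [[0, 0, 84], [9.3, -15.2, 3.3], 120]

```text
clock: 19.5
tcp_pos: [0.6192, 0.2824, 0.0793]
orientation: [-0.002, -0.136, 0.991, -0.0]
wrist_force: [-1.0, 0.3, 1.3]
finger_gap: 0.0455
grip_force: 0.0
```

Request:
carry_out:
  steps:
    - [[0, 0, 10.5], [0, 0, 0], 120]
    - [[0, 0, 21], [0, 0, 0], 120]
    - [[0, 0, 31.5], [0, 0, 0], 120]
    - [[0, 0, 35.4], [0, 0, 3], 120]
    - [[0, 0, 35.4], [0, 0, 6], 120]
    - [[0, 0, 35.4], [0, 0, 8.5], 120]
    - [[0, 0, 35.4], [0, 0, 9.6], 120]
    - [[0, 0, 35.4], [0, 0, 9.6], 120]

```text
clock: 20.5
tcp_pos: [0.6191, 0.2828, -0.0154]
orientation: [-0.001, 0.168, 0.986, -0.001]
wrist_force: [0.2, -0.2, -0.1]
finger_gap: 0.045
grip_force: 0.0
```

Request:
carry_out:
  steps:
    - [[0, 0, 0], [0, 0, 0], 255]
    - [[0, 0, 0], [0, 0, 0], 255]
    - [[0, 0, 0], [0, 0, 0], 255]
    - [[0, 0, 0], [0, 0, 0], 255]
    - [[0, 0, 0], [0, 0, -2], 255]
    - [[0, 0, 0], [0, 0, -5], 255]
    - [[0, 0, 0], [0, 0, -8], 255]
    - [[0, 0, 0], [0, 0, -9.6], 255]

```text
clock: 21.5
tcp_pos: [0.6206, 0.2834, 0.0835]
orientation: [0.001, 0.168, 0.986, 0.0]
wrist_force: [1.3, -0.1, -1.1]
finger_gap: 0.0225
grip_force: 34.1
```

```bash
python3 - <<'E'
from h import *
s=env.get_state();print(s['tcp_pos'],s['finger_gap'],s['grip_force'])
go(.612,.1115,.08,180); go(.612,.1115,-.006,180,(.612,.1115,.08,180))
E
```

```text
[0.62055728 0.28338813 0.08348982] 0.0225349137690734 34.101406931877136
turn [  0.    0.1 -19.4] shift cm [ -4.9  -16.5    0.34]
turn [0. 0. 0.] shift cm [0.  0.  8.6]
```

Request:
carry_out:
  steps:
    - [[0, 0, -3], [-0.7, -2, 0], 255]
    - [[0, 0, -8], [-2, -6, 0], 255]
    - [[0, 0, -14], [-3.4, -11, 0], 255]
    - [[0, 0, -19.4], [-4.5, -15, 0], 255]
    - [[0, 0, -19.4], [-4.9, -16.5, 0.3], 255]
    - [[0, 0, -19.4], [-4.9, -16.5, 2.5], 255]
    - [[0, 0, -19.4], [-4.9, -16.5, 5], 255]
    - [[0, 0, -19.4], [-4.9, -16.5, 7], 255]

```text
clock: 22.5
tcp_pos: [0.6107, 0.1119, 0.0103]
orientation: [-0.001, 0.0, 1.0, 0.0]
wrist_force: [0.7, -0.0, -1.2]
finger_gap: 0.0226
grip_force: 34.0
```

Request:
carry_out:
  steps:
    - [[0, 0, 0], [0, 0, 1], 255]
    - [[0, 0, 0], [0, 0, 1.9], 255]
    - [[0, 0, 0], [0, 0, 1.9], 255]
    - [[0, 0, 0], [0, 0, 1.9], 150]
    - [[0, 0, 0], [0, 0, 1.9], 150]
    - [[0, 0, 0], [0, 0, -2], 150]
    - [[0, 0, 0], [0, 0, -6], 150]
    - [[0, 0, 0], [0, 0, -10], 120]

```text
clock: 23.5
tcp_pos: [0.6115, 0.1113, 0.1135]
orientation: [0.0, 0.0, 1.0, -0.0]
wrist_force: [0.7, -0.6, 0.5]
finger_gap: 0.0456
grip_force: 0.0
```

```bash
python3 - <<'E'
from h import *
s=env.get_state();print(s['tcp_pos'],s['finger_gap'],s['grip_force'])
P=(.6135,-.1902,.10,165.5)
go(*P); go(.6135,-.1902,-.016,165.5,P)
E
```

```text
[0.61150324 0.11127839 0.11349001] 0.04564028861158655 0.0
turn [ 0.   0.  14.5] shift cm [ -0.2  -30.15   1.35]
turn [0. 0. 0.] shift cm [ 0.   0.  11.6]
```

```bash
python3 - <<'E'
from h import *
im,d,p=snap('top')
for (u,v) in [(331,190),(373,189),(406,205),(335,261),(376,262),(234,190)]: print(u,v,syr(im,p,u,v,thr=160,zlo=.012))
E
```

```text
331 190 (np.int32(125), array([ 0.6125, -0.1901]), np.float64(0.021), np.float64(-14.5), np.float64(0.087))
373 189 (np.int32(120), array([ 0.6114, -0.3175]), np.float64(0.022), np.float64(-10.9), np.float64(0.087))
406 205 (np.int32(128), array([ 0.5614, -0.4146]), np.float64(0.022), np.float64(-3.4), np.float64(0.088))
335 261 (np.int32(133), array([ 0.4153, -0.2104]), np.float64(0.022), np.float64(-14.5), np.float64(0.084))
376 262 (np.int32(67), array([ 0.3894, -0.3146]), np.float64(0.022), np.float64(-2.9), np.float64(0.041))
234 190 (np.int32(7), array([0.6225, 0.1031]), np.float64(0.024), np.float64(1.4), np.float64(0.019))
```

Request:
carry_out:
  steps:
    - [[0, 0, 4], [0, -3, 0], 120]
    - [[0, 0, 8], [0, -8, 0], 120]
    - [[0, 0, 14.5], [0, -13, 0], 120]
    - [[0, 0, 14.5], [0, -18, 0], 120]
    - [[0, 0, 14.5], [0, -23, 0], 120]
    - [[0, 0, 14.5], [0, -27, 0.5], 120]
    - [[0, 0, 14.5], [-0.2, -30.1, 1], 120]
    - [[0, 0, 14.5], [-0.2, -30.1, 1.3], 120]

```text
clock: 24.55
tcp_pos: [0.6135, -0.1923, 0.0987]
orientation: [0.0, 0.128, 0.992, -0.0]
wrist_force: [0.1, 0.4, -0.4]
finger_gap: 0.0452
grip_force: 0.0
```

Request:
carry_out:
  steps:
    - [[0, 0, 0], [0, -0.1, 4], 120]
    - [[0, 0, 0], [0, -0.1, 8], 120]
    - [[0, 0, 0], [0, -0.1, 10.5], 120]
    - [[0, 0, 0], [0, -0.1, 11.5], 120]
    - [[0, 0, 0], [0, -0.1, 11.5], 120]
    - [[0, 0, 0], [0, -0.1, 11.5], 255]
    - [[0, 0, 0], [0, -0.1, 11.5], 255]
    - [[0, 0, 0], [0, -0.1, 11.5], 255]

```text
clock: 25.55
tcp_pos: [0.6146, -0.1911, -0.0143]
orientation: [0.002, 0.126, 0.992, -0.0]
wrist_force: [0.5, 0.2, 6.3]
finger_gap: 0.0225
grip_force: 34.6
```

Request:
carry_out:
  steps:
    - [[0, 0, 0], [0, 0, 0], 255]
    - [[0, 0, 0], [0, 0, -3], 255]
    - [[0, 0, 0], [0, 0, -6], 255]
    - [[0, 0, 0], [0, 0, -9.6], 255]
    - [[0, 0, 0], [0, 0, -9.6], 255]
    - [[0, 0, 0], [0, 0, -9.6], 255]
    - [[0, 0, 0], [0, 0, -9.6], 255]
    - [[0, 0, 0], [0, 0, -9.6], 255]

```text
clock: 26.55
tcp_pos: [0.6125, -0.1904, 0.0787]
orientation: [-0.001, 0.126, 0.992, 0.0]
wrist_force: [-0.7, 0.5, -0.7]
finger_gap: 0.0228
grip_force: 34.3
```

```bash
python3 - <<'E'
from h import *
s=env.get_state();print(s['tcp_pos'],s['finger_gap'],s['grip_force'])
go(.612,.0535,.08,180)
E
```

```text
[ 0.61246636 -0.19038714  0.07867043] 0.02275175035501255 34.336257576942444
turn [  0.   -0.1 -14.5] shift cm [ 6.15 23.6  -0.11]
```

Request:
carry_out:
  steps:
    - [[0, 0, -2], [0.7, 3, 0], 255]
    - [[0, 0, -6], [2, 8, 0], 255]
    - [[0, 0, -11], [3.5, 13, 0], 255]
    - [[0, 0, -14.5], [5, 18.5, 0], 255]
    - [[0, 0, -14.5], [6, 22.5, 0], 255]
    - [[0, 0, -14.5], [6.1, 23.6, 0], 255]
    - [[0, 0, -14.5], [6.1, 23.6, 2], 255]
    - [[0, 0, -14.5], [6.1, 23.6, 5], 255]

```text
clock: 27.55
tcp_pos: [0.6145, 0.0524, 0.0302]
orientation: [0.001, 0.0, 1.0, -0.0]
wrist_force: [0.8, 0.0, -0.6]
finger_gap: 0.0224
grip_force: 34.3
```

Request:
carry_out:
  steps:
    - [[0, 0, 0], [0, 0, 2], 255]
    - [[0, 0, 0], [0, 0, 3.5], 255]
    - [[0, 0, 0], [0, 0, 3.6], 255]
    - [[0, 0, 0], [0, 0, 3.6], 150]
    - [[0, 0, 0], [0, 0, 3.6], 150]
    - [[0, 0, 0], [0, 0, 0], 150]
    - [[0, 0, 0], [0, 0, -4], 150]
    - [[0, 0, 0], [0, 0, -7], 120]

```text
clock: 28.55
tcp_pos: [0.6143, 0.0531, 0.1029]
orientation: [0.002, -0.0, 1.0, -0.0]
wrist_force: [1.8, 0.8, 1.1]
finger_gap: 0.0454
grip_force: 0.0
```

```bash
python3 - <<'E'
from h import *
s=env.get_state();print(s['tcp_pos'],s['finger_gap'],s['grip_force'])
im,d,p=snap('top')
for (u,v) in [(373,189),(406,205),(338,256),(376,262)]: r=syr(im,p,u,v,thr=160,zlo=.012); print(u,v,r)
r=syr(im,p,338,256,thr=160,zlo=.012); t=np.radians(r[3]); x,y=r[1]+.0015*np.array([np.cos(t),np.sin(t)]); P=(x,y,.08,180+r[3]); print(P); go(*P)
E
```

```text
[0.61430741 0.05308415 0.10285823] 0.04544996554148541 0.0
373 189 (np.int32(117), array([ 0.6118, -0.3176]), np.float64(0.022), np.float64(-10.2), np.float64(0.086))
406 205 (np.int32(125), array([ 0.5608, -0.4147]), np.float64(0.022), np.float64(-3.6), np.float64(0.088))
338 256 (np.int32(134), array([ 0.4174, -0.2104]), np.float64(0.022), np.float64(-14.6), np.float64(0.088))
376 262 (np.int32(67), array([ 0.3894, -0.3145]), np.float64(0.022), np.float64(-2.9), np.float64(0.041))
(np.float64(0.41885156375572297), np.float64(-0.21077810403736466), 0.08, np.float64(165.4))
turn [ 0.   0.5 14.6] shift cm [ 19.79 -26.37   2.54]
```

Request:
carry_out:
  steps:
    - [[0, 0, 3], [3, -4, 0], 120]
    - [[0, 0, 6], [6, -8, 0], 120]
    - [[0, 0, 9], [9, -12, 0], 120]
    - [[0, 0, 12], [12, -16, 0], 120]
    - [[0, 0, 14.6], [15, -20, 0], 120]
    - [[0, 0, 14.6], [18, -24, 1], 120]
    - [[0, 0, 14.6], [19.8, -26.4, 2], 120]
    - [[0, 0, 14.6], [19.8, -26.4, 2.5], 120]

```text
clock: 29.6
tcp_pos: [0.4145, -0.2124, 0.0753]
orientation: [0.0, 0.129, 0.992, -0.0]
wrist_force: [0.9, 0.1, 0.3]
finger_gap: 0.0451
grip_force: 0.0
```

Request:
carry_out:
  steps:
    - [[0, 0, 0], [0, 0, 3], 120]
    - [[0, 0, 0], [0, 0, 6], 120]
    - [[0, 0, 0], [0, 0, 8.5], 120]
    - [[0, 0, 0], [0, 0, 9.4], 120]
    - [[0, 0, 0], [0, 0, 9.4], 120]
    - [[0, 0, 0], [0, 0, 9.4], 255]
    - [[0, 0, 0], [0, 0, 9.4], 255]
    - [[0, 0, 0], [0, 0, 9.4], 255]

```text
clock: 30.6
tcp_pos: [0.4164, -0.2115, -0.0178]
orientation: [0.001, 0.127, 0.992, -0.0]
wrist_force: [0.6, 2.4, 6.9]
finger_gap: 0.0229
grip_force: 34.4
```

Request:
carry_out:
  steps:
    - [[0, 0, 0], [0, 0, 0], 255]
    - [[0, 0, 0], [0, 0, -3], 255]
    - [[0, 0, 0], [0, 0, -6], 255]
    - [[0, 0, 0], [0, 0, -9.4], 255]
    - [[0, 0, 0], [0, 0, -9.4], 255]
    - [[0, 0, 0], [0, 0, -9.4], 255]
    - [[0, 0, 0], [0, 0, -9.4], 255]
    - [[0, 0, 0], [0, 0, -9.4], 255]

```text
clock: 31.6
tcp_pos: [0.4146, -0.2105, 0.074]
orientation: [-0.001, 0.127, 0.992, 0.0]
wrist_force: [-0.3, 0.4, -0.7]
finger_gap: 0.0226
grip_force: 34.6
```

```bash
python3 - <<'E'
from h import *
s=env.get_state();print(s['tcp_pos'],s['finger_gap'],s['grip_force'])
go(.612,-.0045,.08,180)
E
```

```text
[ 0.41460672 -0.21049755  0.07402756] 0.02261494832766079 34.624308943748474
turn [  0.   -0.1 -14.6] shift cm [-13.91  24.91  -0.61]
```

Request:
carry_out:
  steps:
    - [[0, 0, -2], [-2, 3.5, -0.6], 255]
    - [[0, 0, -5], [-4.5, 8, -0.6], 255]
    - [[0, 0, -9], [-7.2, 13, -0.6], 255]
    - [[0, 0, -14.6], [-10, 18, -0.6], 255]
    - [[0, 0, -14.6], [-12.7, 22.8, -0.6], 255]
    - [[0, 0, -14.6], [-13.9, 24.9, -0.6], 255]
    - [[0, 0, -14.6], [-13.9, 24.9, 1.5], 255]
    - [[0, 0, -14.6], [-13.9, 24.9, 4], 255]

```text
clock: 32.6
tcp_pos: [0.6129, -0.0044, 0.0339]
orientation: [0.0, -0.001, 1.0, -0.0]
wrist_force: [-0.2, -1.1, -1.0]
finger_gap: 0.0226
grip_force: 34.7
```

Request:
carry_out:
  steps:
    - [[0, 0, 0], [0, 0, 2], 255]
    - [[0, 0, 0], [0, 0, 3.7], 255]
    - [[0, 0, 0], [0, 0, 4.1], 255]
    - [[0, 0, 0], [0, 0, 4.1], 255]
    - [[0, 0, 0], [0, 0, 4.1], 150]
    - [[0, 0, 0], [0, 0, 4.1], 150]
    - [[0, 0, 0], [0, 0, 0], 150]
    - [[0, 0, 0], [0, 0, -6], 120]

```text
clock: 33.6
tcp_pos: [0.611, -0.0048, 0.0946]
orientation: [-0.002, 0.0, 1.0, 0.0]
wrist_force: [0.1, -0.1, -1.1]
finger_gap: 0.0451
grip_force: 0.0
```

```bash
python3 - <<'E'
from h import *
s=env.get_state();print(s['tcp_pos'],s['finger_gap'],s['grip_force'])
im,d,p=snap('top')
for (u,v) in [(373,189),(406,205),(376,262)]:
    r=syr(im,p,u,v,thr=160,zlo=.012); print(r)
im2,d2,p2=snap('side'); cv2.imwrite('pics/s4.png',cv2.resize(im2[120:240,180:320],None,fx=4,fy=4)[:,:,::-1])
r=syr(im,p,373,189,thr=160,zlo=.012); t=np.radians(r[3]); x,y=r[1]+.0015*np.array([np.cos(t),np.sin(t)]); P=(x,y,.10,180+r[3]); print(P); go(*P)
E
```

```text
[ 0.61097499 -0.00484296  0.09459114] 0.045054740687468245 0.0
(np.int32(118), array([ 0.6111, -0.3174]), np.float64(0.022), np.float64(-10.4), np.float64(0.086))
(np.int32(123), array([ 0.561 , -0.4147]), np.float64(0.022), np.float64(-3.6), np.float64(0.088))
(np.int32(67), array([ 0.3894, -0.3147]), np.float64(0.022), np.float64(-3.0), np.float64(0.042))
(np.float64(0.61257535720622), np.float64(-0.31767077871787586), 0.1, np.float64(169.6))
turn [-0.   0.8 10.4] shift cm [  0.51 -31.2    0.35]
```

View pics/s4.png

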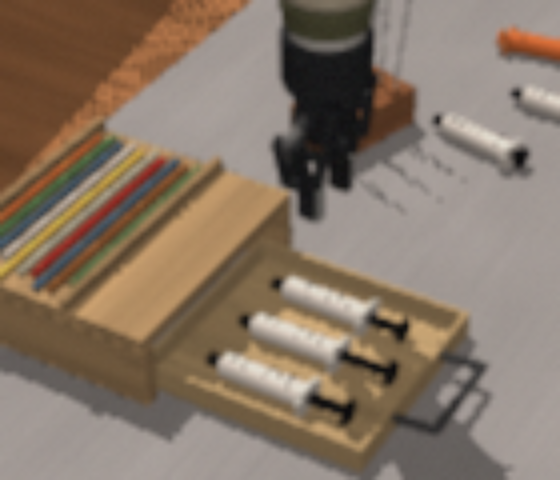

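The three drawn syringes lie flat in the tray. Now the remaining empties.

Request:
carry_out:
  steps:
    - [[0, 0, 3], [0, -4, 0], 120]
    - [[0, 0, 6], [0, -8, 0], 120]
    - [[0, 0, 9], [0, -12.5, 0], 120]
    - [[0, 0, 10.4], [0, -17, 0], 120]
    - [[0, 0, 10.4], [0.2, -21.5, 0], 120]
    - [[0, 0, 10.4], [0.4, -26, 0], 120]
    - [[0, 0, 10.4], [0.4, -29.5, 0.3], 120]
    - [[0, 0, 10.4], [0.4, -31.2, 0.3], 120]

```text
clock: 34.7
tcp_pos: [0.6082, -0.319, 0.0918]
orientation: [0.0, 0.092, 0.996, -0.0]
wrist_force: [0.4, -0.6, 0.2]
finger_gap: 0.0454
grip_force: 0.0
```

Request:
carry_out:
  steps:
    - [[0, 0, 0], [0, 0, 3], 120]
    - [[0, 0, 0], [0, 0, 6], 120]
    - [[0, 0, 0], [0, 0, 9], 120]
    - [[0, 0, 0], [0, 0, 11], 120]
    - [[0, 0, 0], [0, 0, 11.2], 120]
    - [[0, 0, 0], [0, 0, 11.2], 255]
    - [[0, 0, 0], [0, 0, 11.2], 255]
    - [[0, 0, 0], [0, 0, 11.2], 255]

```text
clock: 35.7
tcp_pos: [0.6094, -0.3174, -0.0187]
orientation: [0.001, 0.091, 0.996, -0.0]
wrist_force: [-0.3, 0.7, 2.5]
finger_gap: 0.0226
grip_force: 34.7
```

Request:
carry_out:
  steps:
    - [[0, 0, 0], [0, 0, 0], 255]
    - [[0, 0, 0], [0, 0, -3], 255]
    - [[0, 0, 0], [0, 0, -7], 255]
    - [[0, 0, 0], [3, 1, -11], 255]
    - [[0, 0, 0], [7, 4, -13], 255]
    - [[0, 0, 0], [11, 8, -13], 255]
    - [[0, 0, 0], [15, 12, -13], 255]
    - [[0, 0, 0], [17, 15, -13], 255]

```text
clock: 36.7
tcp_pos: [0.4661, -0.1369, 0.1101]
orientation: [-0.0, 0.091, 0.996, 0.0]
wrist_force: [0.7, 0.2, -0.8]
finger_gap: 0.0224
grip_force: 34.6
```

```bash
python3 - <<'E'
from h import *
s=env.get_state();print(s['tcp_pos'],s['finger_gap'],s['grip_force'])
x,y=pan(2);go(x,y,.10,280);print(pan(2),pan(1),pan(0))
E
```

```text
[ 0.46609832 -0.1368625   0.11008707] 0.022420623173107522 34.60413336753845
turn [ 1.000e-01 -0.000e+00 -1.104e+02] shift cm [14.94 45.69  1.03]
(np.float64(0.4016050015783174), np.float64(0.3395148526193402)) (np.float64(0.3503949984216826), np.float64(0.3304851473806598)) (np.float64(0.29918499526504777), np.float64(0.32145544214197946))
```

Request:
carry_out:
  steps:
    - [[0, 0, -10], [1.2, 3.5, 0], 255]
    - [[0, 0, -20], [3, 9, 0], 255]
    - [[0, 0, -30], [5, 15, 0], 255]
    - [[0, 0, -40], [7, 21, 0], 255]
    - [[0, 0, -50], [9, 27, 0], 255]
    - [[0, 0, -60], [11, 33, 0], 255]
    - [[0, 0, -70], [13, 39, 0], 255]
    - [[0, 0, -80], [14.9, 44, 0], 255]

```text
clock: 37.7
tcp_pos: [0.4008, 0.323, 0.1102]
orientation: [0.0, -0.573, 0.819, -0.0]
wrist_force: [1.4, -0.3, -0.4]
finger_gap: 0.0228
grip_force: 34.6
```

```bash
python3 - <<'E'
from h import *
x,y=pan(2);go(x,y,-.006,280)
E
```

```text
turn [ -0.1   0.  -30. ] shift cm [-1.57  0.5  11.63]
```

Request:
carry_out:
  steps:
    - [[0, 0, -10], [-0.5, 0.2, 0], 255]
    - [[0, 0, -20], [-1, 0.4, 0], 255]
    - [[0, 0, -30], [-1.6, 0.5, 0], 255]
    - [[0, 0, -30], [-1.6, 0.5, 3], 255]
    - [[0, 0, -30], [-1.6, 0.5, 6], 255]
    - [[0, 0, -30], [-1.6, 0.5, 9], 255]
    - [[0, 0, -30], [-1.6, 0.5, 11], 255]
    - [[0, 0, -30], [-1.6, 0.5, 11.6], 255]

```text
clock: 38.7
tcp_pos: [0.4011, 0.3369, -0.0073]
orientation: [0.001, 0.764, -0.645, -0.0]
wrist_force: [-1.1, 0.1, 0.5]
finger_gap: 0.023
grip_force: 34.6
```

Request:
carry_out:
  steps:
    - [[0, 0, 0], [0, 0, 0], 255]
    - [[0, 0, 0], [0, 0, 0], 150]
    - [[0, 0, 0], [0, 0, 0], 150]
    - [[0, 0, 0], [0, 0, 0], 150]
    - [[0, 0, 0], [0, 0, -3], 150]
    - [[0, 0, 0], [0, 0, -7], 150]
    - [[0, 0, 0], [0, 0, -11], 120]
    - [[0, 0, 0], [0, 0, -13], 120]

```text
clock: 39.7
tcp_pos: [0.4032, 0.3383, 0.1267]
orientation: [-0.002, 0.764, -0.645, 0.001]
wrist_force: [0.3, 0.5, -0.1]
finger_gap: 0.0451
grip_force: 0.0
```

```bash
python3 - <<'E'
from h import *
im,d,p=snap('top')
for (u,v) in [(406,205),(376,259)]: print(syr(im,p,u,v,r=28,thr=160,zlo=.012))
r=syr(im,p,376,259,thr=160,zlo=.012)
P=(.5625,-.4148,.12,176.4); go(*P)
E
```

```text
(np.int32(137), array([ 0.5609, -0.4146]), np.float64(0.021), np.float64(-3.9), np.float64(0.088))
(np.int32(67), array([ 0.3894, -0.3146]), np.float64(0.022), np.float64(-3.6), np.float64(0.042))
turn [-1.000e-01  4.000e-01  1.032e+02] shift cm [76.96 -3.03  0.7 ]
```

Request:
carry_out:
  steps:
    - [[0, 0, 10], [4, 0, 0], 120]
    - [[0, 0, 20], [9.5, -0.4, 0], 120]
    - [[0, 0, 30], [15, -0.6, 0], 120]
    - [[0, 0, 40], [20.5, -0.8, 0], 120]
    - [[0, 0, 50], [26, -1, 0], 120]
    - [[0, 0, 60], [31.5, -1.3, 0], 120]
    - [[0, 0, 70], [37, -1.5, 0], 120]
    - [[0, 0, 80], [42, -1.7, 0], 120]

```text
clock: 40.75
tcp_pos: [0.489, -0.0756, 0.1236]
orientation: [0.0, -0.167, 0.986, -0.0]
wrist_force: [0.4, 0.1, -0.8]
finger_gap: 0.0452
grip_force: 0.0
```

```bash
python3 - <<'E'
from h import *
P=(.5625,-.4148,.10,176.4); go(*P)
E
```

```text
turn [-0.   0.  22.8] shift cm [  4.24 -34.45   2.36]
```

Request:
carry_out:
  steps:
    - [[0, 0, 5], [0.7, -5.5, 0], 120]
    - [[0, 0, 10], [1.4, -11, 0], 120]
    - [[0, 0, 15], [2.1, -17, 0], 120]
    - [[0, 0, 22.8], [2.8, -23, 0], 120]
    - [[0, 0, 22.8], [3.5, -29, 0], 120]
    - [[0, 0, 22.8], [4.2, -33, 1], 120]
    - [[0, 0, 22.8], [4.2, -34.5, 2.4], 120]
    - [[0, 0, 22.8], [4.2, -34.5, 2.4], 120]

```text
clock: 41.75
tcp_pos: [0.564, -0.412, 0.0971]
orientation: [-0.002, 0.028, 1.0, 0.002]
wrist_force: [-0.6, 1.0, -0.7]
finger_gap: 0.0451
grip_force: 0.0
```

```bash
python3 - <<'E'
from h import *
P=(.5625,-.4148,-.016,176.4); go(*P)
E
```

```text
turn [ 0.2 -0.2  0.4] shift cm [ 0.1  -0.32 11.31]
```

Request:
carry_out:
  steps:
    - [[0, 0, 0], [0.1, -0.2, 3], 120]
    - [[0, 0, 0], [0.1, -0.2, 6], 120]
    - [[0, 0, 0], [0.1, -0.2, 9], 120]
    - [[0, 0, 0], [0.1, -0.2, 11], 120]
    - [[0, 0, 0], [0.1, -0.2, 11.2], 120]
    - [[0, 0, 0], [0.1, -0.2, 11.2], 255]
    - [[0, 0, 0], [0.1, -0.2, 11.2], 255]
    - [[0, 0, 0], [0.1, -0.2, 11.2], 255]

```text
clock: 42.75
tcp_pos: [0.565, -0.415, -0.0104]
orientation: [0.001, 0.028, 1.0, -0.001]
wrist_force: [-0.1, 2.0, 4.4]
finger_gap: 0.0222
grip_force: 34.6
```

Request:
carry_out:
  steps:
    - [[0, 0, 0], [0, 0, 0], 255]
    - [[0, 0, 0], [0, 0, -3], 255]
    - [[0, 0, 0], [0, 0, -8], 255]
    - [[0, 0, 0], [2, 3, -12], 255]
    - [[0, 0, 0], [4, 8, -12.5], 255]
    - [[0, 0, 0], [6, 14, -12.5], 255]
    - [[0, 0, 0], [7.5, 20, -12.5], 255]
    - [[0, 0, 0], [9, 26, -12.5], 255]

```text
clock: 43.75
tcp_pos: [0.4881, -0.1486, 0.1133]
orientation: [0.0, 0.028, 1.0, -0.0]
wrist_force: [1.0, 0.6, -0.0]
finger_gap: 0.0225
grip_force: 34.5
```

```bash
python3 - <<'E'
from h import *
s=env.get_state();print(s['tcp_pos'],s['finger_gap'],s['grip_force'])
x,y=pan(1);go(x,y,.10,280)
E
```

```text
[ 0.48807387 -0.14864047  0.11326647] 0.02251804761653127 34.46969211101532
turn [-1.000e-01  0.000e+00 -1.032e+02] shift cm [16.46 47.06  1.29]
```

Request:
carry_out:
  steps:
    - [[0, 0, -10], [0, 3.5, 0], 255]
    - [[0, 0, -20], [0.5, 9, 0], 255]
    - [[0, 0, -30], [1.5, 15, 0], 255]
    - [[0, 0, -40], [3, 21, 0], 255]
    - [[0, 0, -50], [6, 27, 0], 255]
    - [[0, 0, -60], [9, 33, 0], 255]
    - [[0, 0, -70], [12.5, 39, 0], 255]
    - [[0, 0, -80], [15.5, 44, 0], 255]

```text
clock: 44.75
tcp_pos: [0.3633, 0.289, 0.1134]
orientation: [0.001, -0.623, 0.782, -0.0]
wrist_force: [0.8, -0.4, -0.4]
finger_gap: 0.0222
grip_force: 34.5
```

```bash
python3 - <<'E'
from h import *
x,y=pan(1);go(x,y,-.006,280)
E
```

```text
turn [ -0.1   0.  -22.9] shift cm [-3.75  2.2  11.94]
```

Request:
carry_out:
  steps:
    - [[0, 0, -10], [-1.5, 1, 0], 255]
    - [[0, 0, -20], [-3, 1.8, 0], 255]
    - [[0, 0, -22.9], [-3.7, 2.2, 0], 255]
    - [[0, 0, -22.9], [-3.7, 2.2, 3], 255]
    - [[0, 0, -22.9], [-3.7, 2.2, 6], 255]
    - [[0, 0, -22.9], [-3.7, 2.2, 9], 255]
    - [[0, 0, -22.9], [-3.7, 2.2, 11], 255]
    - [[0, 0, -22.9], [-3.7, 2.2, 11.7], 255]

```text
clock: 45.75
tcp_pos: [0.3505, 0.3273, -0.0052]
orientation: [0.001, 0.764, -0.646, -0.0]
wrist_force: [0.3, 0.7, 0.3]
finger_gap: 0.0224
grip_force: 34.5
```

Request:
carry_out:
  steps:
    - [[0, 0, 0], [0, 0, 0], 255]
    - [[0, 0, 0], [0, 0, 0], 150]
    - [[0, 0, 0], [0, 0, 0], 150]
    - [[0, 0, 0], [0, 0, 0], 150]
    - [[0, 0, 0], [0, 0, -3], 150]
    - [[0, 0, 0], [0, 0, -7], 150]
    - [[0, 0, 0], [0, 0, -11], 120]
    - [[0, 0, 0], [0, 0, -13], 120]

```text
clock: 46.75
tcp_pos: [0.352, 0.3291, 0.1286]
orientation: [-0.002, 0.764, -0.645, 0.001]
wrist_force: [0.6, -0.4, 0.2]
finger_gap: 0.0452
grip_force: 0.0
```

```bash
python3 - <<'E'
from h import *
im,d,p=snap('top'); np.savez('top2.npz',im=im,d=d,p=p)
cv2.imwrite('pics/t2.png',cv2.resize(im[130:310,110:420],None,fx=2.4,fy=2.4,interpolation=cv2.INTER_CUBIC)[:,:,::-1])
for thr in(160,145):
  r=syr(im,p,376,259,r=28,thr=thr,zlo=.012);print(r)
r=syr(im,p,376,259,r=28,thr=145,zlo=.012);t=np.radians(r[3]); x,y=r[1]+.0015*np.array([np.cos(t),np.sin(t)])
go(x,y,.10,180+r[3])
E
```

```text
(np.int32(67), array([ 0.3894, -0.3146]), np.float64(0.022), np.float64(-3.1), np.float64(0.041))
(np.int32(194), array([ 0.3925, -0.3141]), np.float64(0.021), np.float64(-0.1), np.float64(0.087))
turn [-0.1  0.4 99.8] shift cm [64.16  6.83  2.84]
```

View pics/t2.png

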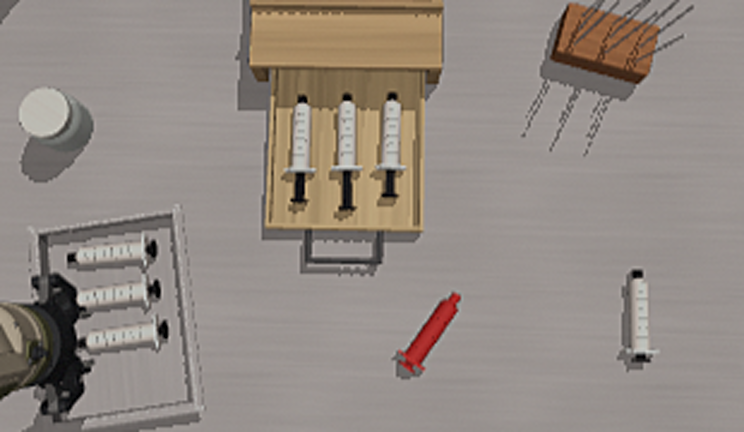

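Three empties lie in the pan and three drawn syringes in the tray. The last empty is at crop (638,315).

Request:
carry_out:
  steps:
    - [[0, 0, 10], [4, -1, 0], 120]
    - [[0, 0, 20], [9.5, -2, 0], 120]
    - [[0, 0, 30], [15, -2, 0], 120]
    - [[0, 0, 40], [20.5, -2, 0], 120]
    - [[0, 0, 50], [26, -1.5, 0], 120]
    - [[0, 0, 60], [31.5, -1, 0], 120]
    - [[0, 0, 70], [37, 0, 0], 120]
    - [[0, 0, 80], [42, 1, 0], 120]

```text
clock: 47.8
tcp_pos: [0.4116, -0.0892, 0.1256]
orientation: [0.0, -0.168, 0.986, -0.0]
wrist_force: [1.0, 0.5, 0.5]
finger_gap: 0.0453
grip_force: 0.0
```

```bash
python3 - <<'E'
from h import *
go(.394,-.3143,.10,179)
E
```

```text
turn [-0.   0.  20.3] shift cm [  9.12 -20.65   2.57]
```

Request:
carry_out:
  steps:
    - [[0, 0, 5], [2, -5, 0], 120]
    - [[0, 0, 10], [4.5, -10, 0], 120]
    - [[0, 0, 20.3], [7, -16, 0], 120]
    - [[0, 0, 20.3], [9.1, -20.6, 1], 120]
    - [[0, 0, 20.3], [9.1, -20.6, 2.5], 120]
    - [[0, 0, 20.3], [9.1, -20.6, 2.5], 120]
    - [[0, 0, 20.3], [9.1, -20.6, 2.5], 120]
    - [[0, 0, 20.3], [9.1, -20.6, 2.5], 120]

```text
clock: 48.8
tcp_pos: [0.3962, -0.311, 0.1016]
orientation: [0.0, 0.004, 1.0, -0.0]
wrist_force: [0.9, -0.1, 1.2]
finger_gap: 0.0453
grip_force: 0.0
```

```bash
python3 - <<'E'
from h import *
im,d,p=snap('side')
r=syr(im,p,*[int(i) for i in proj('side',[.394,-.3143,.02])],r=28,thr=140,zlo=.010);print(r)
go(.394,-.3143,-.015,179)
E
```

```text
(np.int32(74), array([ 0.3928, -0.3103]), np.float64(0.021), np.float64(1.3), np.float64(0.084))
turn [-0.   0.   0.5] shift cm [ 0.24 -0.3  11.67]
```

Request:
carry_out:
  steps:
    - [[0, 0, 0], [0.2, -0.2, 3], 120]
    - [[0, 0, 0], [0.2, -0.2, 6], 120]
    - [[0, 0, 0], [0.2, -0.2, 9], 120]
    - [[0, 0, 0], [0.2, -0.2, 11], 120]
    - [[0, 0, 0], [0.2, -0.2, 11.6], 120]
    - [[0, 0, 0], [0.2, -0.2, 11.6], 255]
    - [[0, 0, 0], [0.2, -0.2, 11.6], 255]
    - [[0, 0, 0], [0.2, -0.2, 11.6], 255]

```text
clock: 49.85
tcp_pos: [0.3943, -0.3145, -0.0141]
orientation: [0.001, 0.005, 1.0, -0.001]
wrist_force: [0.4, 0.4, 0.2]
finger_gap: 0.0218
grip_force: 34.5
```

Request:
carry_out:
  steps:
    - [[0, 0, 0], [0, 0, 0], 255]
    - [[0, 0, 0], [0, 0, -3], 255]
    - [[0, 0, 0], [-0.5, 1, -8], 255]
    - [[0, 0, 0], [-1.5, 4, -12], 255]
    - [[0, 0, 0], [-2.5, 8, -12.5], 255]
    - [[0, 0, 0], [-3, 13, -12.5], 255]
    - [[0, 0, 0], [-3, 17, -12.5], 255]
    - [[0, 0, 0], [-3, 20, -12.5], 255]

```text
clock: 50.85
tcp_pos: [0.4255, -0.1126, 0.1101]
orientation: [0.0, 0.005, 1.0, 0.0]
wrist_force: [0.3, -0.5, -0.7]
finger_gap: 0.0228
grip_force: 34.5
```

```bash
python3 - <<'E'
from h import *
s=env.get_state();print(s['tcp_pos'],s['finger_gap'],s['grip_force'])
x,y=pan(0);go(x,y,.10,280)
E
```

```text
[ 0.42546226 -0.11258331  0.11012503] 0.02278637161681962 34.54676628112793
turn [  -0.     0.  -100.5] shift cm [13.04 43.28  1.01]
```

Request:
carry_out:
  steps:
    - [[0, 0, -10], [0, 3.5, 0], 255]
    - [[0, 0, -20], [0, 9, 0], 255]
    - [[0, 0, -30], [0.5, 15, 0], 255]
    - [[0, 0, -40], [1.5, 21, 0], 255]
    - [[0, 0, -50], [4, 27, 0], 255]
    - [[0, 0, -60], [7, 32, 0], 255]
    - [[0, 0, -70], [10, 37, 0], 255]
    - [[0, 0, -80], [12.5, 41, 0], 255]

```text
clock: 51.85
tcp_pos: [0.3037, 0.2987, 0.1102]
orientation: [0.0, -0.641, 0.767, -0.0]
wrist_force: [0.4, 0.1, 0.2]
finger_gap: 0.0222
grip_force: 34.6
```

```bash
python3 - <<'E'
from h import *
x,y=pan(0);go(x,y,-.006,280)
E
```

```text
turn [ -0.    0.  -20.2] shift cm [-2.15  0.86 11.62]
```

Request:
carry_out:
  steps:
    - [[0, 0, -10], [-1, 0.4, 0], 255]
    - [[0, 0, -20.2], [-2.1, 0.8, 0], 255]
    - [[0, 0, -20.2], [-2.1, 0.8, 0], 255]
    - [[0, 0, -20.2], [-2.1, 0.8, 3], 255]
    - [[0, 0, -20.2], [-2.1, 0.8, 6], 255]
    - [[0, 0, -20.2], [-2.1, 0.8, 9], 255]
    - [[0, 0, -20.2], [-2.1, 0.8, 11], 255]
    - [[0, 0, -20.2], [-2.1, 0.8, 11.5], 255]

```text
clock: 52.85
tcp_pos: [0.3003, 0.3178, -0.0061]
orientation: [0.001, 0.763, -0.647, -0.0]
wrist_force: [-0.3, 0.3, -0.2]
finger_gap: 0.0223
grip_force: 34.6
```

Request:
carry_out:
  steps:
    - [[0, 0, 0], [0, 0, 0], 255]
    - [[0, 0, 0], [0, 0, 0], 150]
    - [[0, 0, 0], [0, 0, 0], 150]
    - [[0, 0, 0], [0, 0, 0], 150]
    - [[0, 0, 0], [0, 0, -3], 150]
    - [[0, 0, 0], [0, 0, -7], 150]
    - [[0, 0, 0], [0, 0, -11], 150]
    - [[0, 0, 0], [0, 0, -13], 150]

```text
clock: 53.85
tcp_pos: [0.302, 0.3199, 0.1274]
orientation: [-0.002, 0.764, -0.645, 0.0]
wrist_force: [0.3, 0.1, 0.5]
finger_gap: 0.0352
grip_force: 0.0
```

```bash
python3 - <<'E'
from h import *
im,d,p=snap('top')
m=(p[...,2]>.012)&(p[...,2]<.045); m[:225]=0;m[245:]=0;m[:,:232]=0;m[:,276:]=0
q=p[m];print('handle',q.min(0),q.max(0))
go(.4465,.0535,.08,270)
E
```

```text
handle [ 0.44717791 -0.01325785  0.01241004] [0.49161623 0.10224032 0.02904034]
turn [-0.3  0.2  9.6] shift cm [28.74 -9.68  4.89]
```

Request:
carry_out:
  steps:
    - [[0, 0, 3], [5, -1.7, 0], 150]
    - [[0, 0, 6], [10, -3.5, 0], 150]
    - [[0, 0, 9.6], [15, -5.2, 0], 150]
    - [[0, 0, 9.6], [20, -7, 0], 150]
    - [[0, 0, 9.6], [25, -9, 1], 150]
    - [[0, 0, 9.6], [28.7, -9.9, 3], 150]
    - [[0, 0, 9.6], [28.7, -9.9, 4.9], 150]
    - [[0, 0, 9.6], [28.7, -9.9, 4.9], 150]

```text
clock: 54.9
tcp_pos: [0.4448, 0.0523, 0.0742]
orientation: [-0.001, -0.707, 0.708, 0.002]
wrist_force: [0.1, 0.4, 0.6]
finger_gap: 0.0353
grip_force: 0.0
```

```bash
python3 - <<'E'
from h import *
go(.4485,.0535,-.015,270)
E
```

```text
turn [ 0.2  0.  -0.1] shift cm [-0.12 -0.41  8.92]
```

Request:
carry_out:
  steps:
    - [[0, 0, 0], [-0.1, -0.4, 2], 150]
    - [[0, 0, 0], [-0.1, -0.4, 4], 150]
    - [[0, 0, 0], [-0.1, -0.4, 6], 150]
    - [[0, 0, 0], [-0.1, -0.4, 8], 150]
    - [[0, 0, 0], [-0.1, -0.4, 8.9], 150]
    - [[0, 0, 0], [-0.1, -0.4, 8.9], 255]
    - [[0, 0, 0], [-0.1, -0.4, 8.9], 255]
    - [[0, 0, 0], [-0.1, -0.4, 8.9], 255]
  force: 50

```text
clock: 55.9
tcp_pos: [0.4511, 0.0539, -0.0124]
orientation: [-0.001, 0.707, -0.707, 0.0]
wrist_force: [-0.1, 1.4, 1.1]
finger_gap: 0.0057
grip_force: 48.9
```

Request:
carry_out:
  steps:
    - [[0, 0, 0], [0, 0, 0], 255]
    - [[0, 0, 0], [0, -0.8, 0], 255]
    - [[0, 0, 0], [0, -2, 0], 255]
    - [[0, 0, 0], [0, -3.5, 0], 255]
    - [[0, 0, 0], [0, -5, 0], 255]
    - [[0, 0, 0], [0, -6.5, 0], 255]
    - [[0, 0, 0], [0, -7.6, 0], 255]
    - [[0, 0, 0], [0, -8, 0], 255]

```text
clock: 56.9
tcp_pos: [0.5224, 0.0538, -0.0127]
orientation: [0.005, 0.707, -0.707, -0.005]
wrist_force: [-23.7, 0.3, 28.8]
finger_gap: 0.0058
grip_force: 52.2
```

Request:
carry_out:
  steps:
    - [[0, 0, 0], [0, -0.5, 0], 255]
    - [[0, 0, 0], [0, -1.5, 0], 255]
    - [[0, 0, 0], [0, -3, 0], 255]
    - [[0, 0, 0], [0, -4.5, 0], 255]
    - [[0, 0, 0], [0, -6, 0], 255]
    - [[0, 0, 0], [0, -7, 0], 255]
    - [[0, 0, 0], [0, -7.5, 0], 255]
    - [[0, 0, 0], [0, -7.5, 0], 255]

```text
clock: 57.9
tcp_pos: [0.6005, 0.0537, -0.0124]
orientation: [0.003, 0.707, -0.707, -0.003]
wrist_force: [-14.1, 0.6, 16.8]
finger_gap: 0.0061
grip_force: 50.8
```

Request:
carry_out:
  steps:
    - [[0, 0, 0], [0, 0, -0.2], 255]
    - [[0, 0, 0], [0, -0.5, -0.2], 255]
    - [[0, 0, 0], [0, -0.9, -0.2], 255]
    - [[0, 0, 0], [0, -1.2, -0.2], 255]
    - [[0, 0, 0], [0, -1.4, -0.2], 255]
    - [[0, 0, 0], [0, -1.5, -0.2], 255]
    - [[0, 0, 0], [0, -1.5, -0.2], 255]
    - [[0, 0, 0], [0, -1.5, -0.2], 255]

```text
clock: 58.9
tcp_pos: [0.6207, 0.0537, -0.0109]
orientation: [-0.0, 0.707, -0.707, 0.0]
wrist_force: [-1.1, 0.1, -3.0]
finger_gap: 0.0057
grip_force: 48.9
```

```bash
python3 - <<'E'
from h import *
s=env.get_state();print(s['tcp_pos'],s['wrist_force'])
im,d,p=snap('side'); cv2.imwrite('pics/s5.png',cv2.resize(im[120:240,180:320],None,fx=4,fy=4)[:,:,::-1])
im,d,p=snap('top')
m=(p[...,2]>.018)&(p[...,2]<.03); m[:150]=0;m[230:]=0;m[:,:222]=0;m[:,232:]=0
print('front x',np.percentile(p[m][:,0],[2,10]))
E
```

```text
[ 0.62074559  0.05365149 -0.01093371] [-1.11803225  0.13055143 -3.04862288]Traceback (most recent call last):
  File "<stdin>", line 6, in <module>
    return _quantile_unchecked(
        a, q, axis, out, overwrite_input, method, keepdims, weights)
    return _ureduce(a,
                    func=_quantile_ureduce_func,
    ...<5 lines>...
                    overwrite_input=overwrite_input,
                    method=method)
    r = func(a, **kwargs)
    result = _quantile(arr,
                       quantiles=q,
    ...<2 lines>...
                       out=out,
                       weights=wgt)
    slices_having_nans = np.isnan(arr[-1, ...])
                                  ~~~^^^^^^^^^
IndexError: index -1 is out of bounds for axis 0 with size 0
```

View pics/s5.png

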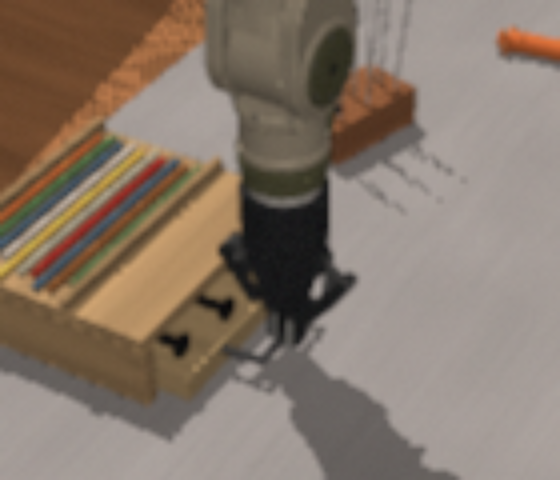

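Request:
carry_out:
  steps:
    - [[0, 0, 0], [0, -0.1, 0], 255]
    - [[0, 0, 0], [0, -0.2, 0], 255]
    - [[0, 0, 0], [0, -0.3, 0], 255]
    - [[0, 0, 0], [0, -0.3, 0], 255]
    - [[0, 0, 0], [0, -0.3, 0], 255]
    - [[0, 0, 0], [0, -0.3, 0], 255]
    - [[0, 0, 0], [0, -0.3, 0], 255]
    - [[0, 0, 0], [0, -0.3, 0], 255]

```text
clock: 60.0
tcp_pos: [0.6228, 0.0536, -0.0114]
orientation: [-0.001, -0.707, 0.707, 0.0]
wrist_force: [-6.2, -1.1, -2.6]
finger_gap: 0.006
grip_force: 48.9
```

Request:
carry_out:
  steps:
    - [[0, 0, 0], [0, -0.1, 0], 255]
    - [[0, 0, 0], [0, -0.2, 0], 255]
    - [[0, 0, 0], [0, -0.3, 0], 255]
    - [[0, 0, 0], [0, -0.4, 0], 255]
    - [[0, 0, 0], [0, -0.4, 0], 255]
    - [[0, 0, 0], [0, -0.4, 0], 255]
    - [[0, 0, 0], [0, -0.4, 0], 255]
    - [[0, 0, 0], [0, -0.4, 0], 255]

```text
clock: 61.0
tcp_pos: [0.6227, 0.0532, -0.0123]
orientation: [-0.003, -0.707, 0.707, 0.003]
wrist_force: [-12.8, -2.1, 0.0]
finger_gap: 0.0062
grip_force: 49.4
```

Stopped against the stop bar: no further travel and the force is rising. I'll relax the push, release and retreat.

Request:
carry_out:
  steps:
    - [[0, 0, 0], [0, 0.3, 0], 255]
    - [[0, 0, 0], [0, 0.3, 0], 150]
    - [[0, 0, 0], [0, 0.3, 0], 150]
    - [[0, 0, 0], [0, 0.3, 0], 150]
    - [[0, 0, 0], [0, 0.3, -2], 150]
    - [[0, 0, 0], [0, 0.3, -5], 150]
    - [[0, 0, 0], [0, 0.3, -9], 150]
    - [[0, 0, 0], [0, 0.3, -14], 150]

```text
clock: 62.0
tcp_pos: [0.6244, 0.0538, 0.1297]
orientation: [0.0, 0.707, -0.707, -0.0]
wrist_force: [0.9, 0.3, 0.1]
finger_gap: 0.0352
grip_force: 0.0
```

Request:
carry_out:
  steps:
    - [[0, 0, 0], [2, 2, 0], 150]
    - [[0, 0, 0], [6, 5, 0], 150]
    - [[0, 0, 0], [11, 8, 0], 150]
    - [[0, 0, 0], [16, 11, 0], 150]
    - [[0, 0, 0], [21, 14, 0], 150]
    - [[0, 0, 0], [26, 17, 0], 150]
    - [[0, 0, 0], [29, 18, 0], 150]
    - [[0, 0, 0], [30, 18, 0], 150]

```text
clock: 63.0
tcp_pos: [0.4444, -0.2484, 0.1296]
orientation: [0.0, -0.706, 0.708, -0.001]
wrist_force: [0.6, -0.0, -1.0]
finger_gap: 0.0352
grip_force: 0.0
```

```bash
python3 - <<'E'
from h import *
im,d,p=snap('top')
m=(p[...,2]>.012)&(p[...,2]<.045); m[:172]=0;m[200:]=0;m[:,:232]=0;m[:,276:]=0
q=p[m];print('handle',q.min(0),q.max(0))
cv2.imwrite('pics/t3.png',cv2.resize(im[80:320,60:440],None,fx=2.1,fy=2.1,interpolation=cv2.INTER_CUBIC)[:,:,::-1])
E
```

```text
handle [0.61842529 0.00382789 0.01592904] [0.6572456  0.10143586 0.02998293]
```

View pics/t3.png

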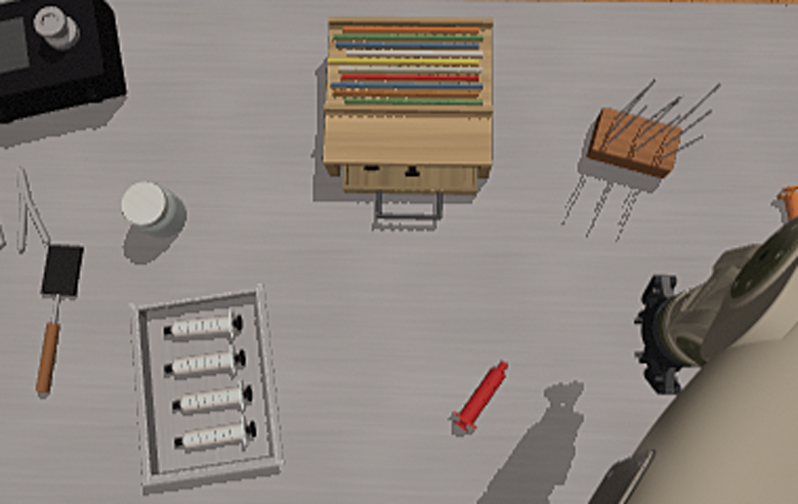

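The tray is home, with the handle at x ≈ 0.62 as at the start. Four empties lie in the pan and the bystanders have not moved.

```bash
python3 -c "
from workcell import env
print(env.hand_in())"
```

```text
the job is handed in; nothing more can be done
None
```

The job is handed in, result not shown: three drawn syringes lie flat in the tray, four empties (one from the tray) are in the wash pan, and the tray is home against its stop bar after about 63 s.

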